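Turn mould inserts over in a clamshell nest

ROBOT

A 6-joint arm with a two-finger parallel gripper is mounted at the origin on the work surface. World frame = base frame: x ahead of the robot, y to its left, z up, the work surface at z = 0. Lengths are in mm, angles in rad, forces in N, time in s.
With the tool pointing down it reaches from about 350 to 975 mm from the base axis. Payload 7.1 kg.
Tool frame: the origin (TCP) lies between the finger pads; the fingertips stand 19 mm ahead of it and the grasp point (between the pads) is the TCP; z points along the fingers, y is the line along which they close (so a half turn about z gives the same grasp; the last joint's range is limited). The gripper opens to 88 mm and grips with 3 to 60 N. Pads are 20 mm wide; open, the fingers measure 115 mm over their backs; the gripper's body (75 mm by 178 mm) begins 61 mm behind the grasp point.
Start: joints at [1.155, 0.423, 1.63, -0, 1.089, -0.019], TCP at [241.511, 576.435, 214.775] pointing down, gripper open.
Joint ranges: [-3, 3], [-0.9, 2.11], [0.09, 2.58], [-1.31, 4.45], [0.11, 2.69], [-2.54, 2.54]. Speed limits (rad/s): [2.39, 2.39, 3.01, 3.14, 3.14, 3.14].

INTERFACE

Orientations are given as a rotation vector (axis times angle).
In Python, from workcell import ctrl gives the robot as it stands.
- The arm moves only by the tool arm_command, never from a script. Its argument "series" is a list of rows, each an object with "linear": the shift along the tool's x, y, z in m, a list of three; "turn": the turn about the tool's z in rad. A call has 1 to 10 rows; each row shifts and turns the commanded pose from where the row before left it, along the tool's axes as they then stand; what a row does not reach is not made up. A row lasts 1/10 s, in which the tool goes at most 50 mm and 8.59 degrees, less where a joint would pass 70% of its speed; a pose out of reach is approached as far as the arm can. A call with a gripper value outside its range is refused whole. "jaw" is the opening, from -1 (shut) to 1 (fully open), set as the call begins (left out, the last holds). The fingers move at their own pace and stop on an object; the grip force is fixed at half the most. Time passes only in rows, so rows that do not move let the fingers close. It gives the time, the measured TCP pose, the force, the opening and the grip force at its end, in the units of the state.
- ctrl.get_obs(): the state, without advancing time (a new reading comes with each control period).
- ctrl.get_image(name): name is "side" or "top" or "wrist"; returns a dict with "frame" (400x640x3 uint8, blue, green, red), "fx", "fy", "cx", "cy" (pixels), "rvec" (rotation vector, rad) and "tvec" (3), from world to camera coordinates, as OpenCV has them. Camera axes: x right, y down, z forward; pixel columns grow to the right and rows downward; lengths in mm; the calibration is good to about 2 mm. The wrist camera is an equidistant fisheye: a pixel r from the principal point sees the ray r / f radians off the axis. A picture is of the moment at which its call begins. There is no depth.
- ctrl.close_job(): hands the job in; it is judged then, once.
The state is a dict: "t": time; "qpos": joint angles; "qvel": joint speeds; "joint_torque": joint torques, N m; "ee_pos": TCP position; "orientation": TCP orientation; "ft_force": force on the tool from outside, world axes, zero at the start; "moment": the same for the moment, N m; "width": finger opening in mm; "grasp_force": force on a finger pad.
Only numpy, scipy, OpenCV 4.12 (cv2) and the standard library are available. Lean on these libraries where they do the work, as an engineer would, in place of code of your own. Each camera call takes 0.05 s, during which the arm holds its last target. There are 200 camera calls.

TASK

Slide the orange stop collar off the parking bar and put it in the small clear bin, then slide the mould inserts off the bar and set them, blue face still down, into the pockets of the blue cradle, one in each. Fold the aluminium cover over onto the loaded cradle, turn the closed cradle and cover right over to the cover's side, then open the cradle back to its own side so the inserts are left on the cover pad with their blue face up. Lastly lift the inserts, blue face up, into the green tray, and leave cradle and cover lying open and flat.

Things in the scene. Friction and masses are not known exactly. Their poses are not given: they have to be found in the camera images.
- stand: Dark steel parking stand, fixed. Origin on the bench under its post (post 30 x 30 mm, 116 mm tall, foot 90 x 110 mm). From the post a square steel bar, 12 x 12 mm, runs level along the stand's -x (towards the robot), its centre line 90 mm above the bench; its free end is 230 mm from the origin (point bar_end).
- bar_end (a point): Centre of the bar's free end, 90 mm above the bench; the axes are the stand's (the bar lies on its +x side, things slide off towards -x).
- collar: Orange stop collar, 24 mm (x, along the bar) x 44 x 44 mm, 80 g, with an 18 x 18 mm square bore along x in its middle; origin at the centre of its underside. It hangs on the bar in front of the inserts, 3 mm play all round when the bore is centred on the bar. No screw or catch holds it: it just slides.
- insert1: Aluminium mould insert, a block 50 mm (x, along its bore) x 46 mm (y) x 40 mm (z), 140 to 220 g, with an 18 x 18 mm square bore along x through its middle; the underside and its lowest 6 mm are blue, the top is bare with a dark panel. Origin at the centre of the blue face, z away from it (z up = blue face down). Hangs on the bar behind the collar at the start. 2 or 3 of the 3 are present.
- insert2: Aluminium mould insert, a block 50 mm (x, along its bore) x 46 mm (y) x 40 mm (z), 140 to 220 g, with an 18 x 18 mm square bore along x through its middle; the underside and its lowest 6 mm are blue, the top is bare with a dark panel. Origin at the centre of the blue face, z away from it (z up = blue face down). Hangs on the bar behind the collar at the start. 2 or 3 of the 3 are present.
- insert3: Aluminium mould insert, a block 50 mm (x, along its bore) x 46 mm (y) x 40 mm (z), 140 to 220 g, with an 18 x 18 mm square bore along x through its middle; the underside and its lowest 6 mm are blue, the top is bare with a dark panel. Origin at the centre of the blue face, z away from it (z up = blue face down). Hangs on the bar behind the collar at the start. 2 or 3 of the 3 are present.
- nest: Turnover nest, fixed: grey base about 224 x 200 mm. Origin on the bench at its centre. Cradle and cover turn on one common hinge along the nest's x, 55 mm above the origin; the cradle lies open on the +y side, the cover on the -y side. Each leaf's plate is 194 mm along x and lies 30 to 100 mm from the hinge.
- cradle (a joint): Angle of the blue cradle leaf, rad: 0 lying open on the nest's +y side with pockets up, pi folded over on the -y side with pockets down; its hinge has 0.2 N m of friction; when loaded it does not stay up by itself, so hold it until it lies at 0 or pi. It lifts what it carries and pushes the cover ahead of it through the inserts.
- cover (a joint): Angle of the aluminium cover leaf, rad: 0 lying open on the nest's -y side with its flat rubber pad up, pi folded over on top of the cradle. Stiff hinge (0.65 N m): it stays where it is left, and when the loaded cradle is turned it keeps the inserts pressed in. Starts between 0 and 0.5. Closed, pad and cradle floor are 40.5 mm apart.
- pocket1 (a point): Centre of a cradle pocket's floor, 35 mm above the bench; axes are the cradle's (x along the hinge; z up at cradle angle 0). Three in a row along x, 60 mm apart, 66 mm from the hinge; each takes an insert with its bore along x, 3 mm play in x and 2.5 mm in y each side. White walls 28 mm high, with a 33 mm wide gap for a finger at mid pocket on the hinge side and the outer side.
- pocket2 (a point): Centre of a cradle pocket's floor, 35 mm above the bench; axes are the cradle's (x along the hinge; z up at cradle angle 0). Three in a row along x, 60 mm apart, 66 mm from the hinge; each takes an insert with its bore along x, 3 mm play in x and 2.5 mm in y each side. White walls 28 mm high, with a 33 mm wide gap for a finger at mid pocket on the hinge side and the outer side.
- pocket3 (a point): Centre of a cradle pocket's floor, 35 mm above the bench; axes are the cradle's (x along the hinge; z up at cradle angle 0). Three in a row along x, 60 mm apart, 66 mm from the hinge; each takes an insert with its bore along x, 3 mm play in x and 2.5 mm in y each side. White walls 28 mm high, with a 33 mm wide gap for a finger at mid pocket on the hinge side and the outer side.
- cradle_handle (a point): Middle of the cradle's red handle bar: round, 12 mm thick, 80 mm long along the nest's x, 142 mm from the hinge at hinge height, centred 50 mm to the nest's -x from its middle; 36 mm clear gap between bar and plate. Turning cradle and cover with the load takes up to 15 N here.
- cover_handle (a point): Middle of the cover's black handle bar: the same bar, 142 mm from the hinge, 50 mm to the nest's +x from its middle. Turning the cover takes up to 7 N.
- cover_pad (a point): Centre of the cover's flat pad, 66 mm from the hinge; axes are the cover's (at cover angle 0 z points up, the pad is 34.5 mm above the bench). No walls.
- bin: Clear plastic bin, fixed, 85 mm (x) x 130 mm (y), 35 mm tall, walls 4 mm, floor 4 mm; origin at the centre of its underside.
- tray: Green steel tray, loose, 225 mm (x) x 145 mm (y), 18 mm tall, walls 4 mm, floor 4 mm with a rubber mat (mat top 5 mm up, inserts rest 4 to 5 mm up); 0.9 kg; origin at the centre of its underside.
- magbase: Bystander: dark steel magnetic base block, 55 x 50 x 60 mm. Leave alone.
- jar: Bystander: amber jar with yellow cap, 60 mm across, 70 mm tall. Leave alone.
- file: Bystander: green-handled hand tool, 200 mm long. Leave alone.
- brush: Bystander: brush, 180 mm long. Leave alone.
- stone: Bystander: brown polishing stone, 130 x 45 x 25 mm. Leave alone.
- oil: Bystander: white bottle with red cap, 56 mm across, 110 mm tall. Leave alone.

How it is judged:
By the outcome, as a careful person would: the job done as asked, in the order asked, and still so for the second after the job is handed in, with the robot touching nothing.
Of insert1, insert2, insert3 only 2 to 3 are there at a start; the rules pass over those that are not, and their reading is None.
At some moment in a run one of tray may be knocked a few centimetres aside while the robot is not near it.
Once in a run the grip may slacken for a moment while it holds something.
It also fails if it takes over 210 s, if anything falls off the work surface, if the arm or the gripper's body presses on something with over 40 N, if the wrist force passes 120 N, or if a joint passes its speed limit or range.

## Working session

There is one attempt and no reset: what is moved stays moved. The work goes in short steps, Python scripts to look and compute and a tool call to move; the robot and the scene stay as the last step left them, time stands still between calls to the robot, and variables do not carry over. Pictures are saved under pics/ and viewed, at most 14 in all, crops included, and the job is handed in when it is done.

Besides the shell and the picture viewer there is one more tool, called after "Request:" as name(argument=value, ...), one argument or row to a line, values as JSON. arm_command: Moves the arm, as the interface text tells. Its arguments: {"type":"object","properties":{"series":{"type":"array"},"jaw":{"type":"number"}},"required":["series"]}

```bash
ls; mkdir -p pics
python3 - <<'E'
from workcell import ctrl
import cv2,pickle
print(ctrl.get_obs())
for n in("top","side"):
    d=ctrl.get_image(n);cv2.imwrite(f"pics/{n}0.png",d["frame"]);pickle.dump(d,open(f"{n}0.pkl","wb"))
    print(n,d["fx"],d["cx"],d["cy"],d["rvec"],d["tvec"])
E
```

```text
pics
{'t': 0.0, 'qpos': array([ 1.15499527e+00,  4.23830926e-01,  1.63070739e+00,  1.87745058e-05,
        1.08860392e+00, -1.89927105e-02]), 'qvel': array([-3.07812250e-04,  1.65004308e-04, -4.77157483e-04, -1.18756074e-03,
       -3.39078818e-05, -8.70166030e-04]), 'joint_torque': array([-9.91742090e-04, -5.44613421e+01, -2.73668468e+01,  6.44577853e-02,
        2.27123313e-02, -1.18334233e-04]), 'ee_pos': array([241.27976215, 575.91771734, 214.00107057]), 'orientation': array([-6.19167983e-01, -3.07961489e+00,  2.37089685e-03]), 'ft_force': array([-0.30883992,  0.34015095,  1.14586914]), 'moment': array([-0.01027751, -0.03403381,  0.0083507 ]), 'grasp_force': 0.0, 'width': 87.67189172892722}
top 430.34227560353844 318.37065082555836 193.5544465682418 [ 2.13547118 -2.13150132  0.17636012] [  27.67444302  562.41974095 1337.36803403]
side 415.1058926433309 317.8655747122376 194.4694925193909 [ 0.33188608 -2.7173274   1.33534039] [ 553.10126344  144.89764483 1262.56123726]
```

View pics/top0.png

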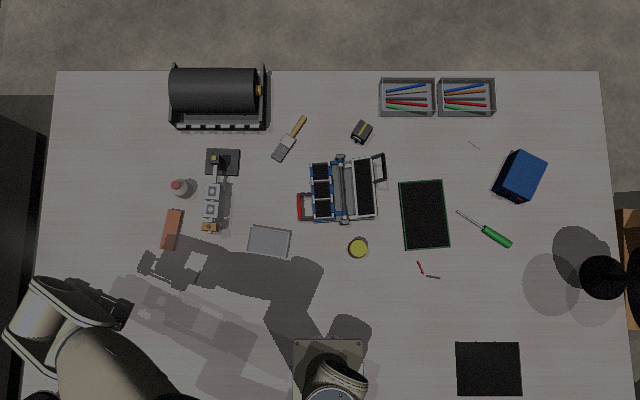

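View pics/side0.png

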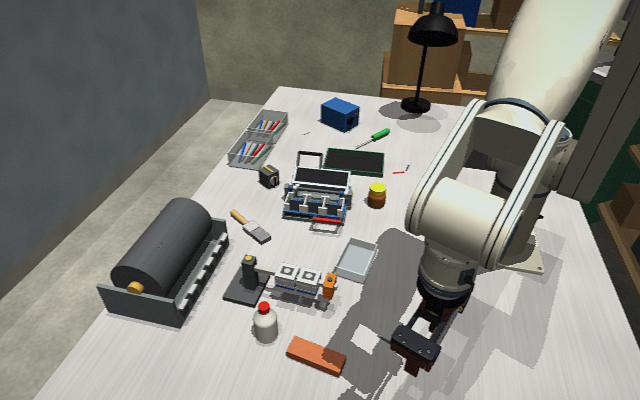

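```bash
cat > h.py <<'E'
import numpy as np,cv2,pickle
from scipy.spatial.transform import Rotation as R
from workcell import ctrl
def shot(n,tag=None):
    d=ctrl.get_image(n)
    if tag: pickle.dump(d,open(f"{n}{tag}.pkl","wb"))
    return d
def load(f): return pickle.load(open(f+".pkl","rb"))
def ray(d,u,v,fish=False):
    Rm=R.from_rotvec(d["rvec"]).as_matrix();t=np.array(d["tvec"])
    x=(u-d["cx"])/d["fx"];y=(v-d["cy"])/d["fy"]
    if fish:
        r=np.hypot(x,y);s=np.sin(r)/max(r,1e-9);c=np.array([x*s,y*s,np.cos(r)])
    else: c=np.array([x,y,1.])
    return -Rm.T@t, Rm.T@c
def pl(d,u,v,z,fish=False):
    o,r=ray(d,u,v,fish);return (o+r*(z-o[2])/r[2]).round(1)
def tri(a,b):
    (o1,r1),(o2,r2)=a,b
    k=np.linalg.lstsq(np.c_[r1,-r2],o2-o1,rcond=None)[0]
    p,q=o1+k[0]*r1,o2+k[1]*r2
    return ((p+q)/2).round(1),np.linalg.norm(p-q).round(1)
def proj(d,P,fish=False):
    Rm=R.from_rotvec(d["rvec"]).as_matrix();c=Rm@np.array(P,float)+np.array(d["tvec"])
    if fish:
        r=np.arctan2(np.hypot(c[0],c[1]),c[2]);k=r/np.hypot(c[0],c[1])
        return np.array([d["cx"]+d["fx"]*c[0]*k,d["cy"]+d["fy"]*c[1]*k])
    return np.array([d["cx"]+d["fx"]*c[0]/c[2],d["cy"]+d["fy"]*c[1]/c[2]])
E
python3 - <<'E'
from h import *
a=load("top0")["frame"][140:265,160:460];b=load("side0")["frame"][140:350,220:400]
a=cv2.resize(a,(780,325),interpolation=cv2.INTER_CUBIC)
cv2.imwrite("pics/tc.png",np.clip(a*1.6,0,255))
d=load("top0")
for u,v in[(210,180),(212,226),(310,160),(270,240),(425,215)]: print(pl(d,u,v,0))
E
```

```text
[615.7 391.6   0. ]
[461.5 378.3   0. ]
[685.   57.3   0. ]
[416.  186.6   0. ]
[ 499.2 -323.1    0. ][ WARN:0@0.193] global loadsave.cpp:1063 imwrite_ Unsupported depth image for selected encoder is fallbacked to CV_8U.
```

View pics/tc.png

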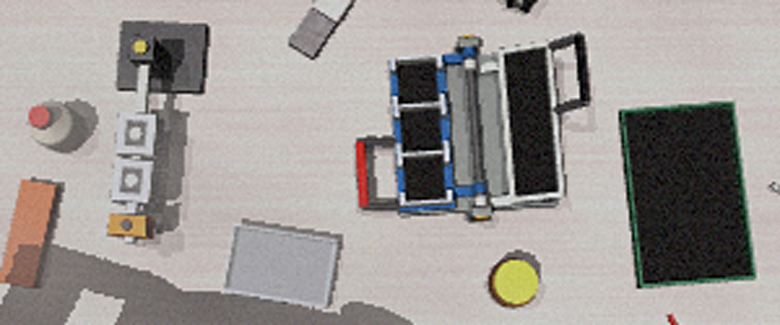

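Run:
```python
from h import *
d=load("top0")
f=lambda u,v,z:pl(d,160+u/2.6,140+v/2.6,z)
print("col",f(130,225,109),"i",f(131,182,107),f(136,132,107),"post",f(143,47,116))
print("barstart",f(143,100,96))
print("hinge caps",f(468,40,55),f(480,215,55),"redh",f(361,173,55))
print("bin",[f(*p,35) for p in[(240,220),(342,234),(334,305),(225,290)]])
print("tray",[f(*p,18) for p in[(620,109),(732,102),(754,277),(640,286)]])
d=shot("wrist","0");print(d["fx"],d["cx"],d["cy"]);o,r=ray(d,d["cx"],d["cy"],1);print(o,r)
```

```text
col [449.9 357.1 109. ] i [500.7 358.7 107. ] [560.4 355.3 107. ] post [661.7 349.1 116. ]
barstart [601.3 351.4  96. ]
hinge caps [686.8 -41.3  55. ] [467.7 -54.5  55. ] redh [519.   90.8  55. ]
bin [array([463. , 240.4,  35. ]), array([446. , 114.4,  35. ]), array([359.5, 123.1,  35. ]), array([377.4, 256.4,  35. ])]
tray [array([ 606.6, -235.4,   18. ]), array([ 615.9, -377.9,   18. ]), array([ 395.1, -395. ,   18. ]), array([ 383.8, -253.7,   18. ])]
309.70691628693146 323.14008028726437 201.11132363893157
[164.10536398 608.71994444 384.66438894] [ 0.27583133 -0.11780749 -0.95395937]
```

Request:
arm_command(
  series=[
    {"linear": [-0.0393,-0.0132,-0.003],"turn": 0},
    {"linear": [-0.0393,-0.0132,-0.003],"turn": 0},
    {"linear": [-0.0393,-0.0132,-0.003],"turn": 0},
    {"linear": [-0.0393,-0.0132,-0.003],"turn": 0},
    {"linear": [-0.0393,-0.0132,-0.003],"turn": 0},
    {"linear": [-0.0393,-0.0132,-0.003],"turn": 0},
    {"linear": [-0.0393,-0.0132,-0.003],"turn": 0},
    {"linear": [-0.0393,-0.0132,-0.003],"turn": 0},
  ],
)

```text
t: 0.95
ee_pos: [491.6, 356.1, 238.7]
orientation: [-0.619, -3.08, 0.0]
ft_force: [0.6, 0.7, -0.2]
width: 87.9
grasp_force: 0.0
```

Request:
arm_command(
  series=[
    {"linear": [0,0,0],"turn": -0.12},
    {"linear": [0,0,0],"turn": -0.12},
    {"linear": [0,0,0],"turn": -0.12},
    {"linear": [0,0,0],"turn": 0},
    {"linear": [0,0,0],"turn": 0},
    {"linear": [0,0,0],"turn": 0},
  ],
)

```text
t: 1.55
ee_pos: [490.5, 357.6, 238.7]
orientation: [-0.061, -3.141, 0.0]
ft_force: [0.0, 0.1, -0.4]
width: 88.0
grasp_force: 0.0
```

Run:
```python
from h import *
o=ctrl.get_obs();print(o["t"],o["ee_pos"],o["orientation"],o["qpos"])
d=shot("wrist","1");cv2.imwrite("pics/w1.png",d["frame"])
# rectify-free: print predicted features
for n,P in dict(barend=(431.5,357.8,90),post=(661.7,349,116)).items(): print(n,proj(d,P,1))
```

```text
1.55 [490.5316669  357.58847458 238.66821974] [-6.11406172e-02 -3.14082267e+00  2.00273723e-04] [ 6.10308211e-01  3.71169123e-01  1.65023156e+00 -1.40876545e-08
  1.12040844e+00 -9.21560158e-01]
barend [320.85147826 130.8393775 ]
post [321.3891072  328.61647981]
```

View pics/w1.png

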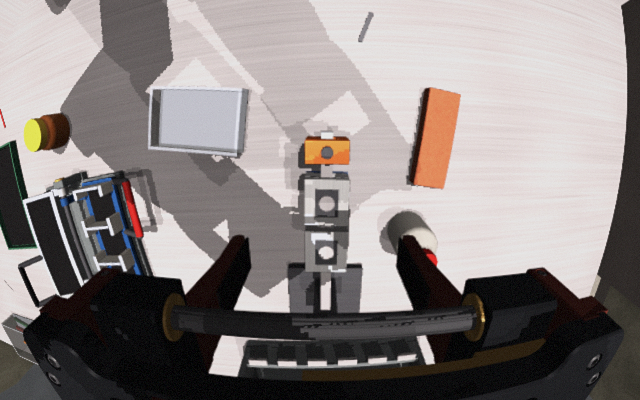

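Run:
```python
from h import *
d=load("wrist1")
hsv=cv2.cvtColor(d["frame"],cv2.COLOR_BGR2HSV)
m=cv2.inRange(hsv,(8,140,60),(22,255,255));m[:,400:]=0
n,l,s,c=cv2.connectedComponentsWithStats(m)
i=1+np.argmax(s[1:,4]);print(s[i],c[i]);ys,xs=np.where(l==i)
for y in range(s[i,1],s[i,1]+s[i,3]):
    x=xs[ys==y];print(y,x.min(),x.max(),hsv[y,x,2].mean().astype(int),end=" | ")
P=lambda u,v,z:pl(d,u,v,z,1)
print();print("top L/R",P(305,152,109),P(350,152,109))
print("panels",P(327,203,107),P(326,253,107),"barend",P(327,132,96))
for v in(190,215,243,262):
    r=cv2.cvtColor(d["frame"],cv2.COLOR_BGR2GRAY)[v,292:362];print(v,r.tolist())
print([P(*p,35) for p in[(151,88),(249,89),(241,156),(150,150)]])
```

```text
[ 304  137   46   28 1041] [326.04418828 150.45821326]
137 307 345 94 | 138 306 346 98 | 139 306 347 122 | 140 305 348 172 | 141 305 348 225 | 142 305 349 227 | 143 305 348 226 | 144 304 348 224 | 145 304 348 222 | 146 304 348 215 | 147 304 348 217 | 148 304 348 220 | 149 304 348 220 | 150 304 348 221 | 151 304 348 220 | 152 304 348 219 | 153 304 348 219 | 154 305 348 224 | 155 304 348 220 | 156 304 348 217 | 157 304 348 217 | 158 304 348 218 | 159 305 348 220 | 160 304 348 221 | 161 304 348 222 | 162 305 348 225 | 163 305 348 201 | 164 308 328 88 | 
top L/R [450.1 341.7 109. ] [451.8 385.7 109. ]
panels [503.9 361.3 107. ] [561.1 358.2 107. ] barend [432.5 364.   96. ]
190 [212, 206, 207, 205, 200, 182, 147, 99, 76, 78, 80, 87, 128, 183, 194, 197, 193, 194, 194, 194, 199, 197, 189, 108, 74, 78, 76, 77, 78, 73, 80, 80, 76, 82, 81, 75, 73, 68, 70, 65, 86, 90, 90, 89, 89, 92, 132, 169, 192, 195, 193, 196, 198, 194, 191, 198, 189, 169, 174, 193, 197, 197, 197, 198, 196, 196, 198, 195, 195, 200]
215 [96, 94, 98, 99, 92, 94, 96, 94, 97, 95, 98, 113, 175, 221, 234, 234, 233, 234, 234, 233,
[... 290 characters left out ...]
5, 142, 136, 143, 138, 136, 137, 152, 196, 231, 149, 103, 97, 98, 99, 101, 96, 100, 97, 103, 102, 100, 96, 102, 100, 97, 102, 91, 67, 50, 50, 45, 73, 89, 96, 91, 94, 90, 93, 91, 89, 88, 95, 128, 206, 228, 228, 227, 229, 228, 227, 227, 226, 226, 225, 227, 229]
262 [86, 73, 81, 75, 79, 78, 80, 84, 82, 85, 82, 84, 71, 107, 133, 137, 130, 132, 137, 135, 133, 141, 133, 76, 48, 50, 50, 48, 50, 51, 46, 53, 47, 46, 48, 48, 55, 41, 50, 47, 50, 47, 48, 52, 66, 131, 134, 136, 133, 136, 129, 138, 132, 145, 185, 228, 230, 229, 229, 228, 226, 225, 214, 214, 214, 201, 195, 203, 204, 224]
[array([359.5, 136.2,  35. ]), array([379.2, 272.6,  35. ]), array([461.3, 256.3,  35. ]), array([442.7, 125.1,  35. ])]
```

Run:
```python
from h import *
t=shot("top","1");s=shot("side","1")
d=load("wrist1")
o=ctrl.get_obs()["ee_pos"]
for n,c in(("top",t),("side",s)):
    p=proj(c,o);print(n,p,proj(c,(450,357,109)),proj(c,(451,364,109)))
    u,v=p.astype(int);a=c["frame"][v-60:v+60,u-80:u+80].copy()
    a=cv2.resize(a,None,fx=3,fy=3,interpolation=cv2.INTER_CUBIC);cv2.circle(a,(int((p[0]-u+80)*3),int((p[1]-v+60)*3)),3,(0,0,255),-1);cv2.imwrite(f"x{n}.png",a)
cv2.imwrite("pics/ts1.png",np.vstack([cv2.imread("xtop.png"),cv2.imread("xside.png")])[:, :][::1][:720] if 0 else cv2.resize(np.hstack([cv2.imread("xtop.png"),cv2.imread("xside.png")]),(800,300)))
S=load("side0")
hs=cv2.cvtColor(S["frame"],cv2.COLOR_BGR2HSV);m=cv2.inRange(hs,(8,140,60),(22,255,255));m[:,:300]=0;m[:260]=0;m[320:]=0
n,l,st,c=cv2.connectedComponentsWithStats(m);print(st[1:],c[1:])
print("bin side",[pl(S,*p,35) for p in[(346,238),(378,245),(369,281),(334,272)]])
```

```text
top [198.65876624 207.51117013] [210.03448812 226.51065175] [207.74267922 226.17714225]
side [315.37667316 236.20321127] [331.4108335  278.08564314] [330.38955366 280.18683465]
[[323 273  14  26 238]
 [459 306   4   6  14]
 [431 312   5   3   6]] [[328.77310924 286.20168067]
 [460.5        308.35714286]
 [433.         313.33333333]]
bin side [array([452., 134.,  35.]), array([357. , 139.8,  35. ]), array([363.4, 279.4,  35. ]), array([459.1, 271.4,  35. ])]
```

View pics/ts1.png

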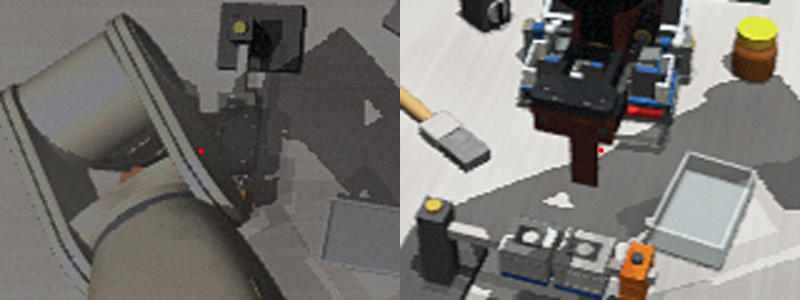

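Run:
```python
from h import *
d=load("wrist1");print(d["rvec"],d["tvec"],d["fy"])
ob=ctrl.get_obs();o=ob["ee_pos"];Rt=R.from_rotvec(ob["orientation"]).as_matrix()
for y in(-57.5,-44,44,57.5):
    for x in(-10,10): print(y,x,proj(d,o+Rt@np.array([x,y,19]),1).round(1))
t=load("top0");print([proj(t,P).round(1) for P in[(0,0,0),(490,357,90),(411,184,35),(411,197,35)]])
r=np.linalg.inv(R.from_rotvec(d["rvec"]).as_matrix())
print((Rt.T@r).round(3), Rt.T@(ray(d,0,0,1)[0]-o))
g=cv2.cvtColor(t["frame"],cv2.COLOR_BGR2GRAY)
print(g[241,238:300].tolist());
```

```text
[-2.09453568 -2.01422263 -0.30791473] [-376.71422497 -497.07278312  273.20748176] 309.70691628693146
-57.5 -10 [240.2 248.1]
-57.5 10 [237.3 221.4]
-44 -10 [259.  248.6]
-44 10 [256.7 221.6]
44 -10 [386.6 248.5]
44 10 [388.8 221.5]
57.5 -10 [405.4 248. ]
57.5 10 [408.1 221.2]
[array([327.3, 374.5]), array([212.1, 214.1]), array([269.6, 240.9]), array([265.5, 240.9])]
[[-0.002 -0.954 -0.3  ]
 [ 1.    -0.001 -0.001]
 [ 0.001 -0.3    0.954]] [  83.77537818    0.56603231 -170.49458677]
[120, 116, 118, 117, 121, 118, 117, 116, 119, 122, 74, 84, 103, 104, 102, 104, 104, 105, 105, 107, 102, 104, 103, 102, 105, 104, 100, 106, 103, 104, 102, 105, 104, 103, 102, 106, 104, 104, 105, 106, 102, 105, 102, 103, 106, 106, 102, 101, 107, 116, 93, 64, 114, 109, 119, 119, 120, 119, 118, 120, 118, 118]
```

Run:
```python
from h import *
t=load("top0");w=load("wrist1");s=load("side0")
def blobs(c,lo,hi,mn,roi=None):
    m=cv2.inRange(cv2.cvtColor(c["frame"],cv2.COLOR_BGR2HSV),lo,hi)
    n,l,st,ce=cv2.connectedComponentsWithStats(m)
    return [(st[i].tolist(),ce[i].round(1).tolist()) for i in range(1,n) if st[i,4]>mn]
print("orange");[print(n,blobs(c,(4,120,50),(22,255,255),20)) for n,c in(("t",t),("w",w),("s",s))]
print("yellow");[print(n,blobs(c,(24,120,80),(34,255,255),20)) for n,c in(("t",t),("w",w),("s",s))]
print("red");[print(n,blobs(c,(0,150,60),(3,255,255),12)) for n,c in(("t",t),("w",w),("s",s))]
```

```text
orange
t [([256, 85, 5, 11, 43], [258.0, 89.6]), ([445, 89, 41, 6, 85], [464.9, 91.8]), ([292, 118, 14, 20, 28], [298.1, 128.5]), ([168, 209, 13, 13, 83], [174.4, 214.1]), ([623, 209, 17, 19, 280], [630.8, 218.0]), ([202, 222, 14, 9, 91], [208.4, 226.4]), ([623, 235, 6, 36, 110], [625.4, 254.4]), ([349, 246, 15, 12, 27], [353.6, 253.7]), ([625, 292, 15, 38, 189], [629.8, 315.1])]
w [([413, 88, 47, 100, 3062], [436.2, 138.0]), ([35, 114, 32, 36, 596], [49.6, 128.7]), ([304, 137, 46, 28, 1076], [326.0, 150.5]), ([475, 295, 11, 45, 163], [480.4, 316.1]), ([163, 301, 9, 39, 114], [165.4, 321.6])]
s [([381, 1, 50, 98, 2775], [402.9, 54.5]), ([419, 0, 104, 105, 4248], [461.4, 59.2]), ([607, 33, 14, 13, 102], [613.8, 40.3]), ([620, 182, 20, 48, 502], [632.8, 208.0]), ([368, 191, 18, 18, 213], [376.2, 200.2]), ([231, 210, 14, 14, 53], [236.9, 217.2]), ([323, 273, 14, 27, 246], [328.8, 286.1]), ([127, 281, 17, 13, 143], [135.3, 287.6]), ([287, 336, 59, 41, 1295], [316.0, 356.0])]
yellow
t [([358, 123, 9, 13, 31], [362.3, 128.8]), ([350, 240, 17, 17, 227], [358.0, 247.8])]
w [([24, 119, 18, 33, 459], [32.3, 135.0])]
s [([370, 183, 16, 12, 148], [377.6, 188.1])]
red
t [([386, 100, 42, 7, 88], [406.0, 102.8]), ([445, 100, 42, 6, 94], [465.2, 102.8]), ([297, 194, 5, 25, 85], [298.8, 206.0]), ([417, 261, 7, 13, 21], [419.6, 266.7])]
w [([0, 110, 5, 17, 22], [2.0, 118.0]), ([122, 181, 21, 56, 402], [132.1, 209.8]), ([424, 249, 13, 17, 100], [430.8, 256.6])]
s [([270, 120, 10, 10, 25], [274.9, 125.0]), ([252, 143, 13, 13, 38], [257.9, 149.6]), ([313, 217, 27, 6, 101], [326.0, 219.5]), ([258, 301, 11, 13, 110], [263.4, 307.3])]
```

Run:
```python
from h import *
t=load("top0");w=load("wrist1");s=load("side0")
print("jar",pl(t,358,247.8,70),pl(s,377.6,187,70),pl(w,32.5,135,70,1))
print("handle",pl(t,298.8,206,60),pl(s,326,219.5,55),pl(w,132,209.8,55,1), tri(ray(t,298.8,206),ray(s,326,219.5)),tri(ray(t,298.8,206),ray(w,132.1,209.8,1)))
print("oil",pl(s,263.4,307.3,108),pl(w,430.8,256.6,108,1))
print("collar",pl(t,208.5,226,109),pl(w,326.5,152,109,1))
g=cv2.cvtColor(w["frame"],cv2.COLOR_BGR2GRAY)
print(g[120,140:260].tolist())
g=cv2.resize(w["frame"][80:260,0:270],None,fx=2.9,fy=2.9,interpolation=cv2.INTER_CUBIC);cv2.imwrite("pics/wc.png",g)
```

```text
jar [388.4 -94.4  70. ] [390.7 -92.1  70. ] [387.7 -91.5  70. ]
handle [520.1  90.7  60. ] [522.5  90.5  55. ] [520.3  90.   55. ] (array([521.6,  91. ,  55.4]), np.float64(1.7)) (array([520.4,  90.8,  55.8]), np.float64(0.6))
oil [580.7 476.9 108. ] [572.6 477.7 108. ]
collar [451.5 361.7 109. ] [451.  362.7 109. ]
[118, 118, 117, 116, 116, 116, 113, 119, 152, 207, 197, 115, 74, 73, 73, 71, 69, 68, 72, 119, 163, 166, 187, 195, 194, 192, 194, 191, 194, 191, 191, 194, 192, 192, 195, 194, 192, 189, 194, 192, 191, 192, 194, 193, 194, 191, 192, 195, 192, 193, 194, 191, 192, 194, 193, 193, 197, 190, 194, 195, 191, 194, 199, 192, 193, 194, 191, 191, 195, 195, 192, 194, 196, 194, 192, 196, 194, 196, 197, 192, 193, 192, 195, 194, 196, 193, 195, 198, 197, 192, 196, 199, 195, 194, 192, 196, 220, 229, 228, 176, 127, 128, 129, 133, 119, 88, 160, 187, 192, 201, 201, 205, 203, 205, 205, 208, 206, 204, 205, 205]
```

View pics/wc.png

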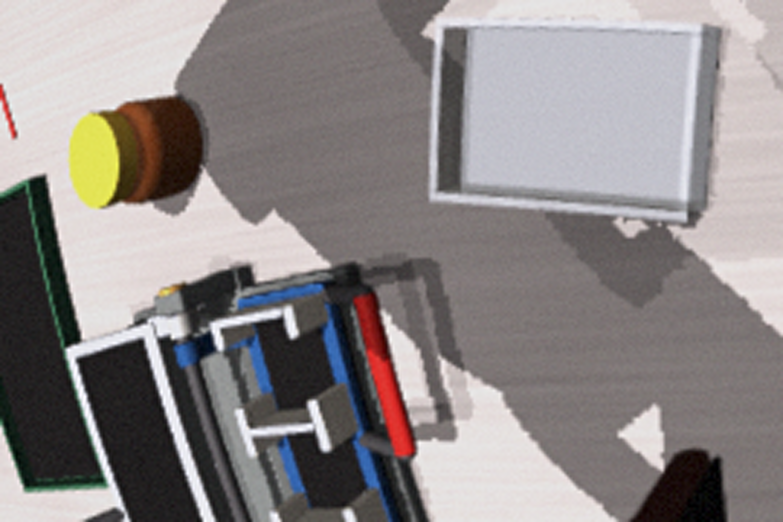

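Request:
arm_command(
  series=[
    {"linear": [0.0397,0.0032,0.03],"turn": 0},
    {"linear": [0,0,0.03],"turn": 0},
    {"linear": [0,0,0.03],"turn": 0},
    {"linear": [0,0,0.03],"turn": 0},
    {"linear": [0,0,0.0287],"turn": 0},
    {"linear": [0,0,0],"turn": 0},
    {"linear": [0,0,0],"turn": 0},
  ],
)

```text
t: 2.4
ee_pos: [451.1, 362.3, 90.3]
orientation: [-0.058, -3.141, 0.001]
ft_force: [0.6, 1.3, 1.0]
width: 87.5
grasp_force: 0.0
```

Request:
arm_command(
  series=[
    {"linear": [0,0,0],"turn": 0},
    {"linear": [0,0,0],"turn": 0},
    {"linear": [0,0,0],"turn": 0},
    {"linear": [0,0,0],"turn": 0},
    {"linear": [0,0,0],"turn": 0},
    {"linear": [0,0,0],"turn": 0},
    {"linear": [0,0,0],"turn": 0},
    {"linear": [0,0,0],"turn": 0},
  ],
  jaw=-1,
)

```text
t: 3.2
ee_pos: [451.2, 362.2, 90.2]
orientation: [0.058, 3.141, 0.0]
ft_force: [-1.2, -0.8, 3.0]
width: 43.8
grasp_force: 30.0
```

Request:
arm_command(
  series=[
    {"linear": [0,0,-0.003],"turn": 0},
    {"linear": [0.01,0,0],"turn": 0},
    {"linear": [0.01,0,0],"turn": 0},
    {"linear": [0.01,0,0],"turn": 0},
    {"linear": [0.01,0,0],"turn": 0},
    {"linear": [0.01,0,0],"turn": 0},
    {"linear": [0.01,0,0],"turn": 0},
    {"linear": [0,0,0],"turn": 0},
  ],
)

```text
t: 4.0
ee_pos: [389.6, 364.2, 93.0]
orientation: [-0.056, -3.14, 0.001]
ft_force: [-0.3, -0.5, -0.3]
width: 43.9
grasp_force: 30.0
```

Request:
arm_command(
  series=[
    {"linear": [-0.0069,-0.0441,0],"turn": 0},
    {"linear": [-0.0069,-0.0441,0],"turn": 0},
    {"linear": [-0.0069,-0.0441,0],"turn": 0},
    {"linear": [-0.0069,-0.0441,0],"turn": 0},
    {"linear": [0,0,0.02],"turn": 0.09},
    {"linear": [0,0,0.02],"turn": 0},
    {"linear": [0,0,0.02],"turn": 0},
    {"linear": [0,0,0],"turn": 0},
    {"linear": [0,0,0],"turn": 0},
  ],
)

```text
t: 4.9
ee_pos: [412.4, 187.1, 33.1]
orientation: [-0.199, -3.135, 0.0]
ft_force: [1.3, -0.0, -2.1]
width: 43.8
grasp_force: 30.0
```

Request:
arm_command(
  series=[
    {"linear": [0,0,0],"turn": 0},
    {"linear": [0,0,0],"turn": 0},
    {"linear": [0,0,0],"turn": 0},
    {"linear": [0,0,0],"turn": 0},
    {"linear": [0,0,0],"turn": 0},
  ],
  jaw=0.4,
)

```text
t: 5.4
ee_pos: [412.4, 187.2, 33.4]
orientation: [0.199, 3.135, 0.0]
ft_force: [0.0, -0.0, -0.3]
width: 61.5
grasp_force: 0.0
```

Request:
arm_command(
  series=[
    {"linear": [0,0,-0.04],"turn": 0},
    {"linear": [0,0,-0.04],"turn": 0},
    {"linear": [0,0,-0.04],"turn": 0},
    {"linear": [0,0,0],"turn": 0},
    {"linear": [0,0,0],"turn": 0},
  ],
)

```text
t: 5.9
ee_pos: [412.7, 187.3, 153.8]
orientation: [0.199, 3.133, 0.002]
ft_force: [-0.0, -0.2, -0.1]
width: 61.3
grasp_force: 0.0
```

Run:
```python
from h import *
o=ctrl.get_obs();print(o["t"],o["ee_pos"],o["orientation"],o["width"])
d=shot("wrist","2");s=load("side0")
m=cv2.inRange(cv2.cvtColor(d["frame"],cv2.COLOR_BGR2HSV),(4,120,50),(22,255,255))
n,l,st,c=cv2.connectedComponentsWithStats(m)
print([(st[i].tolist(),c[i].round(1).tolist(),pl(d,*c[i],30,1)) for i in range(1,n) if st[i,4]>200])
```

```text
5.9 [412.66852609 187.28940401 153.76574566] [1.98815417e-01 3.13319275e+00 1.59602343e-03] 61.285459123463134
[([550, 139, 41, 97, 2123], [570.9, 187.7], array([443.7, 498.8,  30. ])), ([60, 175, 61, 55, 1808], [91.0, 199.0], array([382.5, -97.2,  30. ])), ([300, 176, 47, 34, 1433], [323.0, 192.3], array([412.5, 187.5,  30. ])), ([429, 298, 14, 49, 233], [437.8, 324.1], array([605.1, 311.8,  30. ]))]
```

Request:
arm_command(
  series=[
    {"linear": [-0.0172,0.046,-0.015],"turn": 0},
    {"linear": [-0.0172,0.046,-0.015],"turn": 0},
    {"linear": [-0.0172,0.046,0],"turn": 0},
    {"linear": [-0.0172,0.046,0],"turn": 0},
    {"linear": [0,0,0],"turn": -0.083},
    {"linear": [0,0,0],"turn": 0},
    {"linear": [0,0,0],"turn": 0},
  ],
  jaw=0.7,
)

```text
t: 6.65
ee_pos: [501.3, 357.6, 180.1]
orientation: [-0.072, -3.138, 0.004]
ft_force: [-0.5, 1.1, 0.4]
width: 74.3
grasp_force: 0.0
```

Run:
```python
from h import *
o=ctrl.get_obs();print(o["t"],o["ee_pos"],o["orientation"],o["width"])
d=shot("wrist","3");cv2.imwrite("pics/w3.png",d["frame"][60:330,200:450].repeat(2,0).repeat(2,1))
```

```text
6.65 [501.28364691 357.59535466 180.14288389] [-0.0717375  -3.13752065  0.00387601] 74.33800964178867
```

View pics/w3.png

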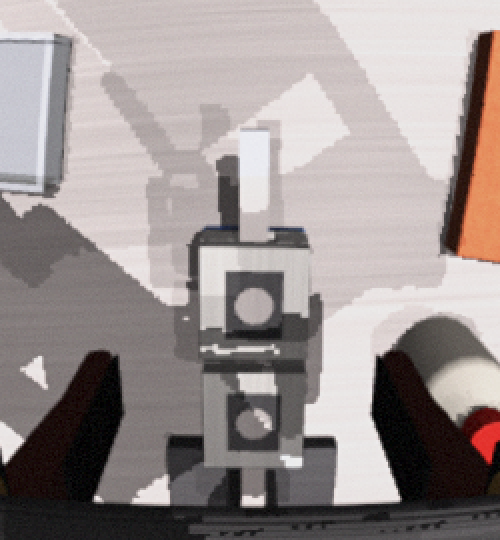

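Run:
```python
from h import *
d=load("wrist3");P=lambda u,v,z:pl(d,u,v,z,1)
for p in[(300,183.5),(354.5,183.5),(300.5,232.5),(353.5,232.5),(302,246),(352.5,246),(302,293.5),(352,293.5)]: print(P(*p,107))
print("bar",P(319.5,124,96),P(335,124,96))
print("panel",P(327,213,107),P(326.7,270.5,107))
```

```text
[478.1 340.  107. ]
[480.  384.3 107. ]
[521.1 337.4 107. ]
[523.2 382.8 107. ]
[534.  337.8 107. ]
[536.  381.8 107. ]
[584. 334. 107.]
[586.2 381.1 107. ]
bar [431.3 357.9  96. ] [431.9 370.6  96. ]
panel [504.4 360.8 107. ] [559.6 358.3 107. ]
```

Request:
arm_command(
  series=[
    {"linear": [-0.0028,0.0035,0.026],"turn": 0},
    {"linear": [0,0,0.03],"turn": 0},
    {"linear": [0,0,0.03],"turn": 0},
    {"linear": [0,0,0],"turn": 0},
    {"linear": [0,0,0],"turn": 0},
  ],
)

```text
t: 7.2
ee_pos: [505.2, 361.2, 96.3]
orientation: [-0.071, -3.14, 0.001]
ft_force: [0.0, 0.0, -0.2]
width: 74.9
grasp_force: 0.0
```

Request:
arm_command(
  series=[
    {"linear": [0,0,0],"turn": 0},
    {"linear": [0,0,0],"turn": 0},
    {"linear": [0,0,0],"turn": 0},
    {"linear": [0,0,0],"turn": 0},
    {"linear": [0,0,0],"turn": 0},
    {"linear": [0,0,0],"turn": 0},
    {"linear": [0,0,0],"turn": 0},
  ],
  jaw=-1,
)

```text
t: 7.9
ee_pos: [505.9, 362.1, 97.1]
orientation: [0.069, 3.14, 0.0]
ft_force: [-0.6, -1.8, 5.3]
width: 45.0
grasp_force: 30.0
```

Request:
arm_command(
  series=[
    {"linear": [0,0,-0.003],"turn": 0},
    {"linear": [0.01,0,0],"turn": 0},
    {"linear": [0.02,0,0],"turn": 0},
    {"linear": [0.02,0,0],"turn": 0},
    {"linear": [0.02,0,0],"turn": 0},
    {"linear": [0.02,0,0],"turn": 0},
    {"linear": [0.02,0,0],"turn": 0},
    {"linear": [0,0,0],"turn": 0},
    {"linear": [0,0,0],"turn": 0},
  ],
)

```text
t: 8.8
ee_pos: [395.3, 367.0, 99.3]
orientation: [0.067, 3.141, 0.0]
ft_force: [0.5, -0.4, -2.1]
width: 44.9
grasp_force: 30.0
```

Request:
arm_command(
  series=[
    {"linear": [0,0,-0.05],"turn": 0},
    {"linear": [0,0,-0.05],"turn": 0},
    {"linear": [0,0,-0.05],"turn": 0},
  ],
)

```text
t: 9.1
ee_pos: [396.2, 366.6, 250.8]
orientation: [-0.07, -3.14, 0.001]
ft_force: [0.8, 0.8, -1.9]
width: 45.0
grasp_force: 30.0
```

Request:
arm_command(
  series=[
    {"linear": [-0.0263,-0.0341,0],"turn": 0},
    {"linear": [-0.0263,-0.0341,0],"turn": 0},
    {"linear": [-0.0263,-0.0341,0],"turn": 0},
    {"linear": [-0.0263,-0.0341,0],"turn": 0},
    {"linear": [-0.0263,-0.0341,0],"turn": 0},
    {"linear": [-0.0263,-0.0341,0],"turn": 0},
    {"linear": [-0.0263,-0.0341,0],"turn": 0},
    {"linear": [-0.0263,-0.0341,0],"turn": 0},
    {"linear": [-0.0263,-0.0341,0],"turn": 0},
    {"linear": [-0.0263,-0.0341,0],"turn": 0},
  ],
)

```text
t: 10.1
ee_pos: [644.9, 12.3, 249.2]
orientation: [0.07, 3.14, -0.0]
ft_force: [0.6, 0.0, -1.3]
width: 45.2
grasp_force: 30.0
```

Request:
arm_command(
  series=[
    {"linear": [0,0,0],"turn": -0.103},
    {"linear": [0,0,0],"turn": 0},
    {"linear": [0,0,0],"turn": 0},
    {"linear": [0,0,0],"turn": 0},
  ],
)

```text
t: 10.5
ee_pos: [643.2, 15.2, 249.2]
orientation: [0.091, -3.14, -0.0]
ft_force: [-0.7, 0.4, -1.6]
width: 44.9
grasp_force: 30.0
```

Run:
```python
from h import *
o=ctrl.get_obs();print(o["t"],o["ee_pos"],o["orientation"],o["width"])
d=shot("wrist","4");cv2.imwrite("pics/w4.png",cv2.resize(d["frame"][40:340,130:530],None,fx=2,fy=2))
```

```text
10.5 [643.17485886  15.18485965 249.22416192] [ 9.13413972e-02 -3.14003968e+00 -1.47602469e-04] 44.940552937239204
```

View pics/w4.png

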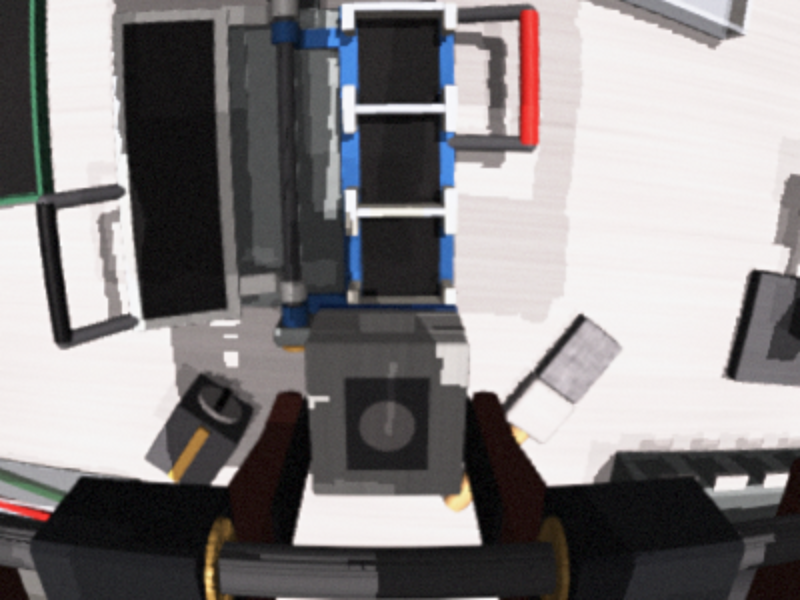

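Run:
```python
from h import *
d=load("wrist4");P=lambda u,v,z:pl(d,130+u/2-.25,40+v/2-.25,z,1)
f=d["frame"].astype(int)
# white wall rows along column lines, pocket middle (u=329..331)
g=f.min(2)
for u in(320,330,340):
    col=g[40:200,u];idx=np.where(col>120)[0]+40;print(u,idx.tolist())
m=cv2.inRange(cv2.cvtColor(d["frame"],cv2.COLOR_BGR2HSV),(0,150,60),(4,255,255));m[:,:380]=0;m[:,420:]=0;m[130:]=0
ys,xs=np.where(m);print("red",xs.min(),xs.max(),ys.min(),ys.max(),np.c_[xs,ys].mean(0))
for p in[(399,15),(400,107),(401,211),(403,298)]: print(P(*p,63))
print([P(*p,63) for p in[(343,107),(455,107),(345,211),(457,211)]])
print("panel",P(387,424,259),"front",P(307,345,259),P(465,345,259),"handle",pl(d,*np.c_[xs,ys].mean(0),58,1))
print("hinge",[P(*p,58) for p in[(287,60),(289,260)]])
```

```text
320 [40, 41, 42, 43, 44, 92, 93, 94, 95, 96, 144, 145, 146, 147]
330 [40, 41, 42, 43, 44, 92, 93, 94, 95, 144, 145, 146, 147]
340 [40, 41, 42, 43, 44, 92, 93, 94, 95, 96, 144, 145, 146, 147]
red 389 398 45 111 [394.04545455  78.00673401]
[489.7  13.5  63. ]
[543.4  17.2  63. ]
[603.4  21.4  63. ]
[655.4  25.9  63. ]
[array([545.1, -15. ,  63. ]), array([541.1,  48.4,  63. ]), array([605.2, -10.9,  63. ]), array([601.3,  53.9,  63. ])]
panel [640.7  15.6 259. ] front [617.7  -8.  259. ] [615.2  35.7 259. ] handle [518.5  90.8  58. ]
hinge [array([518.1, -49.3,  58. ]), array([637. , -43.6,  58. ])]
```

Request:
arm_command(
  series=[
    {"linear": [0.0334,0.0038,0.03],"turn": -0.004},
    {"linear": [0.0334,0.0038,0.03],"turn": 0},
    {"linear": [0,0,0.03],"turn": 0},
    {"linear": [0,0,0.03],"turn": 0},
    {"linear": [0,0,0.024],"turn": 0},
    {"linear": [0,0,0],"turn": 0},
    {"linear": [0,0,0],"turn": 0},
    {"linear": [0,0,0],"turn": 0},
  ],
)

```text
t: 11.35
ee_pos: [577.5, 18.5, 106.9]
orientation: [-0.1, 3.137, -0.0]
ft_force: [0.7, -0.0, -1.2]
width: 45.1
grasp_force: 30.0
```

Run:
```python
from h import *
o=ctrl.get_obs();print(o["t"],o["ee_pos"],o["orientation"],o["width"])
d=shot("wrist","5");cv2.imwrite("pics/w5.png",cv2.resize(d["frame"][100:330,180:480],None,fx=2,fy=2))
```

```text
11.35 [577.45563494  18.46161092 106.85017645] [-9.95865454e-02  3.13749464e+00 -1.17854106e-04] 45.06249766725569
```

View pics/w5.png

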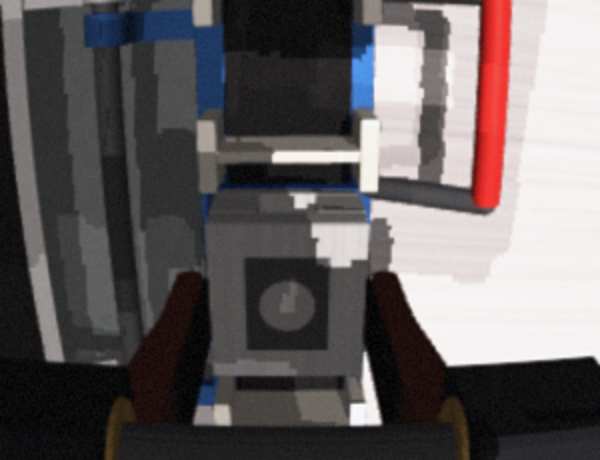

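Run:
```python
from h import *
d=load("wrist5");P=lambda u,v,z:pl(d,180+u/2-.25,100+v/2-.25,z,1)
print("B",P(216,156,63),P(358,156,63),"outer",P(197,120,63),P(378,120,63),"hinge-side far wall",P(224,403,63),P(350,403,63))
print("ins front top",P(209,222,117),P(369,222,117),"rear",P(213,375,117),P(362,375,117),"panel",P(287,305,117))
```

```text
B [545.4  -8.4  63. ] [542.2  42.1  63. ] outer [532.7 -15.7  63. ] [528.7  48.   63. ] hinge-side far wall [651.5  -3.   63. ] [648.1  50.1  63. ]
ins front top [551.1  -4.2 117. ] [548.3  39.8 117. ] rear [601.1  -2.4 117. ] [598.2  43.4 117. ] panel [575.1  18.8 117. ]
```

Request:
arm_command(
  series=[
    {"linear": [0.001,-0.0002,0.01],"turn": 0},
    {"linear": [0,0,0.01],"turn": 0},
    {"linear": [0,0,0.01],"turn": 0},
    {"linear": [0,0,0.005],"turn": 0},
    {"linear": [0,0,0.003],"turn": 0},
    {"linear": [0,0,0.002],"turn": 0},
    {"linear": [0,0,0],"turn": 0},
    {"linear": [0,0,0],"turn": 0},
  ],
)

```text
t: 12.2
ee_pos: [575.6, 17.9, 65.4]
orientation: [-0.099, 3.139, -0.0]
ft_force: [0.6, 0.3, -2.4]
width: 44.9
grasp_force: 30.0
```

Request:
arm_command(
  series=[
    {"linear": [0,0,0],"turn": 0},
    {"linear": [0,0,0],"turn": 0},
    {"linear": [0,0,0],"turn": 0},
    {"linear": [0,0,0],"turn": 0},
  ],
  jaw=0.3,
)

```text
t: 12.6
ee_pos: [575.5, 17.9, 65.4]
orientation: [-0.099, 3.14, -0.0]
ft_force: [-0.9, -0.5, -0.1]
width: 56.9
grasp_force: 0.0
```

Request:
arm_command(
  series=[
    {"linear": [0,0,-0.02],"turn": 0},
    {"linear": [0,0,-0.04],"turn": 0},
    {"linear": [0,0,-0.04],"turn": 0},
    {"linear": [0,0,-0.03],"turn": 0},
    {"linear": [0,0,0],"turn": 0},
    {"linear": [0,0,0],"turn": 0},
  ],
)

```text
t: 13.2
ee_pos: [575.5, 17.9, 195.8]
orientation: [-0.099, 3.139, -0.0]
ft_force: [-0.6, -0.6, -0.8]
width: 57.2
grasp_force: 0.0
```

Run:
```python
from h import *
o=ctrl.get_obs();print(o["t"],o["ee_pos"],o["orientation"],o["width"])
d=shot("wrist","6");cv2.imwrite("pics/w6.png",cv2.resize(d["frame"][100:330,180:480],None,fx=2,fy=2))
```

```text
13.2 [575.46654382  17.8972772  195.75601577] [-9.92824177e-02  3.13861980e+00 -5.76645563e-05] 57.166550245700954
```

View pics/w6.png

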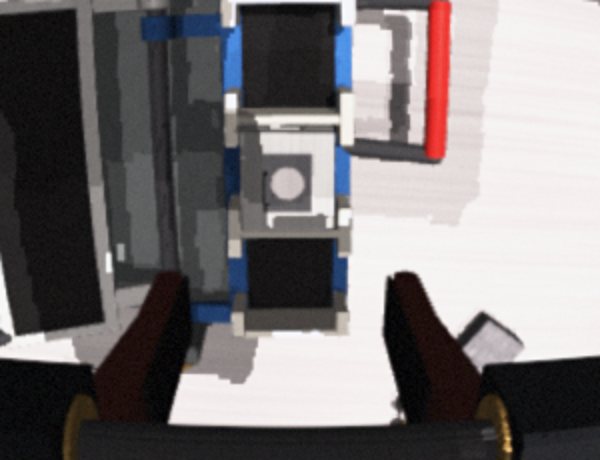

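Request:
arm_command(
  series=[
    {"linear": [-0.0008,0.0426,0],"turn": 0},
    {"linear": [-0.0008,0.0426,0],"turn": 0},
    {"linear": [-0.0008,0.0426,0],"turn": 0},
    {"linear": [-0.0008,0.0426,0],"turn": 0},
    {"linear": [-0.0008,0.0426,0],"turn": 0},
    {"linear": [-0.0008,0.0426,0],"turn": 0},
    {"linear": [-0.0008,0.0426,0],"turn": 0},
    {"linear": [-0.0008,0.0426,0],"turn": 0},
    {"linear": [0,0,0.016],"turn": 0.107},
    {"linear": [0,0,0],"turn": 0},
  ],
  jaw=0.7,
)

```text
t: 14.25
ee_pos: [557.6, 358.4, 175.0]
orientation: [-0.067, -3.135, 0.006]
ft_force: [-0.6, 0.4, 1.0]
width: 74.6
grasp_force: 0.0
```

Request:
arm_command(
  series=[
    {"linear": [0,0,0],"turn": 0},
    {"linear": [0,0,0],"turn": 0},
    {"linear": [0,0,0],"turn": 0},
  ],
)

```text
t: 14.55
ee_pos: [560.6, 357.6, 179.7]
orientation: [0.069, 3.141, 0.0]
ft_force: [-0.3, 0.1, -0.8]
width: 74.7
grasp_force: 0.0
```

Run:
```python
from h import *
o=ctrl.get_obs();print(o["t"],o["ee_pos"],o["orientation"],o["width"])
d=shot("wrist","7")
g=cv2.cvtColor(d["frame"],cv2.COLOR_BGR2GRAY)
p=proj(d,(560.1,358.6,107),1);print(p);u,v=p.round().astype(int)
print("row",u-45,g[v-18,u-45:u+45].tolist());print("col",v-45,g[v-45:v+45,u+18].tolist())
print("rowc",u-30,g[v,u-30:u+30].tolist());print("colc",v-30,g[v-30:v+30,u].tolist())
cv2.imwrite("w7.png",d["frame"])
```

```text
14.55 [560.57495587 357.59968922 179.66410038] [6.89488327e-02 3.14057678e+00 1.64803549e-04] 74.74478670375076
[323.95285171 208.89285598]
row 279 [212, 209, 209, 195, 192, 191, 184, 184, 187, 186, 185, 148, 75, 62, 61, 63, 112, 188, 230, 230, 227, 228, 227, 227, 228, 227, 229, 230, 232, 227, 206, 204, 206, 202, 204, 201, 210, 216, 216, 204, 189, 187, 186, 189, 190, 189, 179, 184, 186, 188, 188, 185, 182, 181, 182, 184, 190, 186, 190, 193, 197, 203, 205, 204, 204, 207, 207, 209, 203, 204, 202, 206, 205, 204, 208, 207, 208, 210, 205, 210, 208, 205, 206, 210, 208, 207, 210, 204, 209, 206]
col 164 [198, 205, 211, 209, 212, 184, 82, 63, 90, 92, 81, 79, 82, 99, 97, 99, 156, 205, 204, 204, 204, 205, 205, 207, 206, 205, 206, 204, 205, 202, 203, 203, 201, 201, 204, 201, 201, 196, 200, 199, 199, 199, 202, 199, 199, 203, 202, 203, 200, 199, 202, 203, 202, 160, 73, 67, 71, 69, 72, 72, 72, 70, 69, 74, 68, 73, 77, 94, 98, 99, 101, 100, 92, 40, 18, 20, 15, 28, 41, 55, 50, 51, 53, 54, 55, 53, 55, 49, 44, 40]
rowc 294 [130, 121, 158, 209, 204, 202, 201, 197, 201, 205, 202, 207, 205, 206, 189, 114, 91, 76, 75, 107, 160, 178, 179, 186, 187, 184, 182, 186, 180, 182, 178, 182, 175, 179, 181, 178, 178, 182, 183, 142, 80, 72, 77, 105, 171, 201, 201, 203, 203, 203, 202, 205, 204, 199, 203, 203, 174, 108, 87, 87]
colc 179 [115, 170, 210, 210, 207, 206, 205, 208, 209, 206, 209, 208, 189, 118, 82, 76, 77, 79, 75, 79, 82, 134, 166, 179, 180, 178, 181, 177, 181, 179, 178, 179, 179, 179, 177, 176, 180, 181, 179, 158, 82, 72, 76, 77, 64, 26, 26, 53, 63, 66, 72, 73, 108, 199, 224, 195, 108, 81, 87, 91]
```

Request:
arm_command(
  series=[
    {"linear": [0.0005,0.0005,0.024],"turn": 0},
    {"linear": [0,0,0.03],"turn": 0},
    {"linear": [0,0,0.03],"turn": 0},
    {"linear": [0,0,0],"turn": 0},
    {"linear": [0,0,0],"turn": 0},
    {"linear": [0,0,0],"turn": 0},
  ],
)

```text
t: 15.2
ee_pos: [560.9, 359.4, 97.3]
orientation: [0.069, 3.138, 0.002]
ft_force: [0.1, -0.1, -0.3]
width: 74.8
grasp_force: 0.0
```

Request:
arm_command(
  series=[
    {"linear": [0,0,0],"turn": 0},
    {"linear": [0,0,0],"turn": 0},
    {"linear": [0,0,0],"turn": 0},
    {"linear": [0,0,0],"turn": 0},
    {"linear": [0,0,0],"turn": 0},
    {"linear": [0,0,0],"turn": 0},
    {"linear": [0,0,0],"turn": 0},
  ],
  jaw=-1,
)

```text
t: 15.9
ee_pos: [559.8, 358.9, 95.7]
orientation: [0.069, 3.141, 0.0]
ft_force: [-0.2, -1.6, 5.6]
width: 45.2
grasp_force: 30.0
```

Request:
arm_command(
  series=[
    {"linear": [0,0,-0.003],"turn": 0},
    {"linear": [0.01,0,0],"turn": 0},
    {"linear": [0.02,0,0],"turn": 0},
    {"linear": [0.02,0,0],"turn": 0},
    {"linear": [0.02,0,0],"turn": 0},
    {"linear": [0.02,0,0],"turn": 0},
    {"linear": [0.02,0,0],"turn": 0},
    {"linear": [0.02,0,0],"turn": 0},
    {"linear": [0,0,0],"turn": 0},
  ],
)

```text
t: 16.8
ee_pos: [426.4, 363.9, 97.6]
orientation: [-0.066, -3.138, 0.003]
ft_force: [-0.6, -1.5, -1.3]
width: 45.6
grasp_force: 30.0
```

Request:
arm_command(
  series=[
    {"linear": [0.02,0.0003,0],"turn": 0},
    {"linear": [0.02,0,0],"turn": 0},
    {"linear": [0,0,0],"turn": 0},
    {"linear": [0,0,0],"turn": 0},
  ],
)

```text
t: 17.2
ee_pos: [390.4, 367.0, 98.4]
orientation: [0.068, 3.14, 0.001]
ft_force: [0.3, 0.8, -2.2]
width: 45.6
grasp_force: 30.0
```

Request:
arm_command(
  series=[
    {"linear": [0,0,-0.05],"turn": 0},
    {"linear": [0,0,-0.05],"turn": 0},
  ],
)

```text
t: 17.4
ee_pos: [390.2, 366.0, 198.1]
orientation: [-0.07, -3.138, 0.004]
ft_force: [1.1, 0.8, -1.7]
width: 45.5
grasp_force: 30.0
```

Request:
arm_command(
  series=[
    {"linear": [-0.0258,-0.0334,0],"turn": 0},
    {"linear": [-0.0258,-0.0334,0],"turn": 0},
    {"linear": [-0.0258,-0.0334,0],"turn": 0},
    {"linear": [-0.0258,-0.0334,0],"turn": 0},
    {"linear": [-0.0258,-0.0334,0],"turn": 0},
    {"linear": [-0.0258,-0.0334,0],"turn": 0},
    {"linear": [-0.0258,-0.0334,0],"turn": 0},
    {"linear": [-0.0258,-0.0334,0],"turn": 0},
    {"linear": [-0.0258,-0.0334,0],"turn": 0},
    {"linear": [-0.0258,-0.0334,0],"turn": 0},
  ],
)

```text
t: 18.4
ee_pos: [634.8, 19.1, 198.4]
orientation: [0.07, 3.14, -0.0]
ft_force: [-0.0, 0.4, -1.7]
width: 45.6
grasp_force: 30.0
```

Request:
arm_command(
  series=[
    {"linear": [0,0,0.03],"turn": -0.105},
    {"linear": [0,0,0.03],"turn": 0},
    {"linear": [0,0,0.03],"turn": 0},
    {"linear": [0,0,0],"turn": 0},
    {"linear": [0,0,0],"turn": 0},
    {"linear": [0,0,0],"turn": 0},
    {"linear": [0,0,0],"turn": 0},
  ],
)

```text
t: 19.1
ee_pos: [634.4, 21.7, 110.2]
orientation: [-0.096, 3.137, -0.0]
ft_force: [-0.0, -0.2, -2.2]
width: 45.4
grasp_force: 30.0
```

Run:
```python
from h import *
o=ctrl.get_obs();print(o["t"],o["ee_pos"],o["orientation"],o["width"])
d=shot("wrist","8");cv2.imwrite("pics/w8.png",cv2.resize(d["frame"][100:330,180:480],None,fx=2,fy=2))
```

```text
19.1 [634.42812513  21.72036603 110.24046719] [-9.62443779e-02  3.13682898e+00 -1.12316877e-04] 45.432905861911124
```

View pics/w8.png

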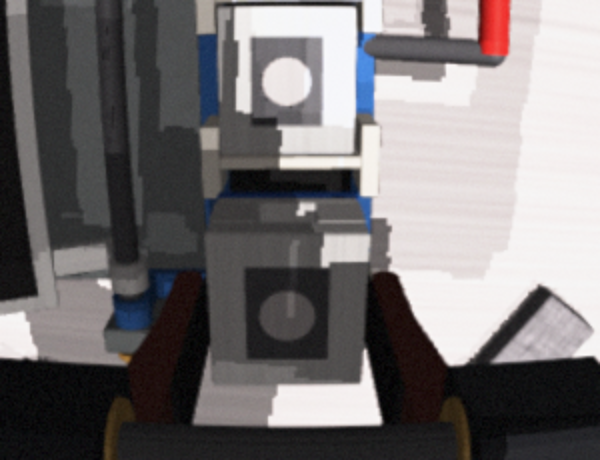

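Run:
```python
from h import *
d=load("wrist8");P=lambda u,v,z:pl(d,180+u/2-.25,100+v/2-.25,z,1)
print("C",P(219,161,63),P(362,161,63),"outer",P(201,126,63),P(380,126,63))
print("ins front top",P(207,233,121.5),P(371,233,121.5),"rear",P(210,382,121.5),P(362,382,121.5),"panel",P(287,315,121.5))
```

```text
C [604.9  -4.3  63. ] [601.7  47.5  63. ] outer [592.3 -11.3  63. ] [588.4  52.8  63. ]
ins front top [610.8  -1.3 121.5] [608.   43.8 121.5] rear [660.    0.  121.5] [657.1  46.7 121.5] panel [634.7  22.2 121.5]
```

Request:
arm_command(
  series=[
    {"linear": [0.001,0.0004,0.012],"turn": 0},
    {"linear": [0,0,0.012],"turn": 0},
    {"linear": [0,0,0.01],"turn": 0},
    {"linear": [0,0,0.005],"turn": 0},
    {"linear": [0,0,0.004],"turn": 0},
    {"linear": [0,0,0.002],"turn": 0},
    {"linear": [0,0,0],"turn": 0},
    {"linear": [0,0,0],"turn": 0},
  ],
)

```text
t: 19.95
ee_pos: [631.8, 22.1, 63.7]
orientation: [0.096, -3.14, -0.0]
ft_force: [-2.7, -0.3, 4.1]
width: 45.7
grasp_force: 30.0
```

Request:
arm_command(
  series=[
    {"linear": [0,0,0],"turn": 0},
    {"linear": [0,0,0],"turn": 0},
    {"linear": [0,0,0],"turn": 0},
    {"linear": [0,0,0],"turn": 0},
  ],
  jaw=0.3,
)

```text
t: 20.35
ee_pos: [632.2, 22.0, 63.3]
orientation: [-0.096, 3.14, -0.0]
ft_force: [0.5, 0.2, 0.1]
width: 56.9
grasp_force: 0.0
```

Request:
arm_command(
  series=[
    {"linear": [0,0,-0.02],"turn": 0},
    {"linear": [0,0,-0.04],"turn": 0},
    {"linear": [0,0,-0.04],"turn": 0},
    {"linear": [0,0,-0.04],"turn": 0},
    {"linear": [0,0,-0.03],"turn": 0},
    {"linear": [0.03,-0.04,0],"turn": 0},
    {"linear": [0.03,-0.04,0],"turn": 0},
    {"linear": [0,0,0],"turn": 0},
    {"linear": [0,0,0],"turn": 0},
    {"linear": [0,0,0],"turn": 0},
  ],
)

```text
t: 21.35
ee_pos: [577.6, -61.1, 233.4]
orientation: [-0.096, 3.139, 0.0]
ft_force: [1.2, 0.9, 0.2]
width: 57.3
grasp_force: 0.0
```

Run:
```python
from h import *
o=ctrl.get_obs();print(o["t"],o["ee_pos"],o["orientation"],o["width"])
d=shot("wrist","9");cv2.imwrite("pics/w9.png",cv2.resize(d["frame"][80:340,110:450],None,fx=2.2,fy=2.2))
```

```text
21.35 [577.63315194 -61.09822538 233.41151366] [-9.61468697e-02  3.13938808e+00  2.65430241e-04] 57.31969535012397
```

View pics/w9.png

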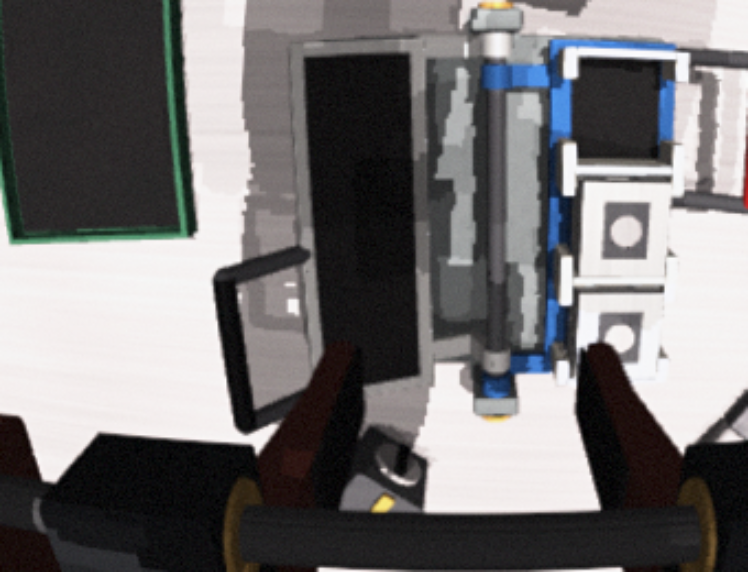

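```bash
cat >> h.py <<'E'
A=.062;N=np.array([577.9,-47.1,0.]);RN=R.from_euler('z',A).as_matrix()
def onrad(d,u,v,r=142,fish=True):
    "points of the ray at distance r from the hinge, in nest axes"
    o,q=ray(d,u,v,fish);o=RN.T@(o-N)-[0,0,55];q=RN.T@q
    a,b,c=q[1:]@q[1:],2*o[1:]@q[1:],o[1:]@o[1:]-r*r
    return [(o+k*q).round(1) for k in np.roots([a,b,c])] if b*b>4*a*c else (o+q*(-b/2/a)).round(1)
E
python3 - <<'E'
from h import *
d=load("wrist9");t=load("top0")
P=lambda u,v:(110+u/2.2-.25,80+v/2.2-.25)
for p in[(235,351),(225,278),(246,424)]:
    print(onrad(d,*P(*p)))
g=cv2.cvtColor(t["frame"],cv2.COLOR_BGR2GRAY)[150:185,368:392];ys,xs=np.where(g<45);print(xs+368,ys+150)
for th in(0,.1,.2,.3,.4): print(th,[proj(t,N+RN@np.array([x,-142*np.cos(th),55+142*np.sin(th)])).round(1) for x in(10,50,90)])
E
```

```text
[array([  61.4, -138.2,   32.5]), array([  43.7, -123.2,   70.7])]
[array([  19.5, -137.5,   35.5]), array([   8.6, -124.5,   68.3])]
[array([ 106.2, -138.2,   32.8]), array([  83.4, -123.3,   70.5])]
[381 382 383 378 379 380 381 382 383 384 375 376 377 378 379 380 381 382
 383 384 372 373 374 375 376 377 378 379 380 381 382 383 384 371 372 373
 374 375 376 377 378 381 382 383 384 369 372 373 374 375 381 382 383 384
 368 369 372 382 383 384 368 369 382 383 384 368 369 382 383 384 368 369
 382 383 384 368 369 382 383 384 385 368 369 382 383 384 385 368 369 382
 383 384 385 368 369 373 382 383 384 385 368 369 373 382 383 384 385 368
 369 373 382 383 384 385 368 369 373 382 383 384 385 368 369 370 382 383
 384 385 368 369 370 383 384 385 368 369 370 383 384 385 368 369 370 383
 384 385 386 368 369 370 374 383 384 385 386 368 369 370 374 383 384 385
 386 368 369 370 374 383 384 385 386 368 369 370 383 384 385 386 368 369
 370 371 383 384 385 386 368 369 370 377 379 380 381 382 383 384 368 369
 370 371 374 375 376 377 378 379 380 381 382 383 384 385 368 369 370 371
 374 375 376 377 378 37
[... 750 characters left out ...]
175 176 176 176 176 176 176 176 176 177 177 177 177 177 177 177 178 178
 178 178 178 178 178 178 179 179 179 179 179 179 179 179 179 179 180 180
 180 180 180 180 180 180 180 180 180 180 180 180 180 180 181 181 181 181
 181 181 181 181 181 181 181 181 182 182 182 182 182 182 182 182 182 183
 183 183 183 183 183 184 184 184 184 184]
0 [array([385.9, 182.7]), array([384.9, 170.6]), array([383.8, 158.5])]
0.1 [array([386.4, 181.9]), array([385.3, 169.6]), array([384.3, 157.5])]
0.2 [array([386.4, 181.1]), array([385.3, 168.7]), array([384.3, 156.4])]
0.3 [array([386. , 180.3]), array([384.9, 167.8]), array([383.8, 155.4])]
0.4 [array([385.1, 179.5]), array([384. , 166.9]), array([382.9, 154.4])]
```

Run:
```python
from h import *
s=load("side0");g=cv2.cvtColor(s["frame"],cv2.COLOR_BGR2GRAY)
for th in(.2,.3,.4,.5): print(th,[proj(s,N+RN@np.array([x,-142*np.cos(th),55+142*np.sin(th)])).round(1) for x in(10,50,90)])
for u in(305,311,317): print(u,"rows140+",g[140:180,u].tolist())
```

```text
0.2 [array([323., 160.]), array([311.8, 158.8]), array([300.7, 157.6])]
0.3 [array([322.9, 157.2]), array([311.6, 156. ]), array([300.5, 154.9])]
0.4 [array([322.7, 154.7]), array([311.4, 153.5]), array([300.1, 152.3])]
0.5 [array([322.5, 152.5]), array([311.1, 151.3]), array([299.7, 150.1])]
305 rows140+ [212, 212, 215, 215, 218, 216, 217, 218, 215, 220, 224, 101, 40, 9, 43, 224, 212, 210, 211, 213, 212, 215, 216, 214, 214, 216, 224, 241, 66, 33, 41, 39, 40, 44, 43, 40, 43, 42, 40, 42]
311 rows140+ [217, 215, 218, 218, 216, 216, 213, 215, 213, 213, 217, 229, 13, 23, 15, 138, 223, 215, 214, 215, 218, 220, 220, 220, 220, 221, 220, 231, 190, 27, 38, 40, 46, 39, 42, 43, 37, 43, 40, 41]
317 rows140+ [217, 219, 219, 220, 218, 218, 218, 217, 218, 219, 219, 223, 156, 42, 10, 31, 234, 222, 220, 220, 220, 221, 217, 220, 220, 223, 221, 208, 240, 119, 34, 40, 41, 40, 37, 43, 42, 43, 41, 42]
```

Request:
arm_command(
  series=[
    {"linear": [-0.0171,-0.0387,0],"turn": 0},
    {"linear": [-0.0171,-0.0387,0],"turn": 0},
    {"linear": [-0.0171,-0.0388,0],"turn": 0},
    {"linear": [0,0,0],"turn": 0},
    {"linear": [0,0,0],"turn": 0},
    {"linear": [0,0,0.04],"turn": 0},
    {"linear": [0,0,0],"turn": 0},
    {"linear": [0,0,0],"turn": 0},
  ],
  jaw=-0.25,
)

```text
t: 22.2
ee_pos: [634.5, -172.7, 192.9]
orientation: [0.099, -3.138, -0.002]
ft_force: [0.0, -0.6, -0.1]
width: 33.4
grasp_force: 0.0
```

Run:
```python
from h import *
o=ctrl.get_obs();print(o["t"],o["ee_pos"],o["orientation"],o["width"])
d=shot("wrist","10");cv2.imwrite("w10.png",d["frame"])
g=cv2.cvtColor(d["frame"],cv2.COLOR_BGR2GRAY)
for x in(15,30,45):
    p=proj(d,N+RN@np.array([x,-130.2,111.6]),1);u,v=p.round().astype(int)
    print(x,p.round(1),u-25,g[v,u-25:u+25].tolist())
th=np.r_[.41,np.arange(.5,3.11,.1),np.pi];y=-142*np.cos(th);z=142*np.sin(th)
print([(round(a,4),round(b,4)) for a,b in zip(np.diff(y)/1e3,-np.diff(z)/1e3)])
```

```text
22.2 [ 634.53505114 -172.68130079  192.91654717] [ 9.85261050e-02 -3.13753090e+00 -1.51290994e-03] 33.448851775375175
15 [320.9 167.7] 296 [75, 71, 72, 73, 73, 77, 83, 119, 123, 120, 117, 118, 119, 119, 105, 89, 78, 72, 71, 29, 1, 2, 5, 9, 17, 3, 4, 12, 8, 5, 5, 6, 0, 29, 75, 136, 160, 166, 181, 189, 87, 73, 73, 73, 73, 78, 73, 76, 80, 75]
30 [321.  185.2] 296 [106, 96, 71, 75, 75, 98, 121, 121, 119, 120, 119, 101, 83, 99, 106, 96, 102, 99, 97, 46, 14, 8, 3, 15, 8, 2, 10, 6, 5, 3, 5, 1, 12, 52, 103, 109, 100, 92, 140, 207, 208, 130, 78, 75, 74, 73, 74, 73, 80, 76]
45 [321.  202.3] 296 [105, 105, 127, 121, 121, 119, 118, 120, 118, 122, 119, 119, 120, 123, 123, 119, 110, 91, 85, 53, 20, 7, 9, 1, 2, 14, 0, 7, 3, 8, 1, 0, 17, 117, 200, 210, 207, 204, 201, 168, 92, 83, 79, 81, 77, 78, 74, 78, 75, 75]
[(np.float64(0.0056), np.float64(-0.0115)), (np.float64(0.0074), np.float64(-0.0121)), (np.float64(0.0086), np.float64(-0.0113)), (np.float64(0.0097), np.float64(-0.0104)), (np.float64(0.0107), np.float64(-0.0094)), (np.float64(0.0115), np.float64(-0.0083)), (np.float64(0.0123), np.float64(-0
[... 190 characters left out ...]
4(0.0142), np.float64(-0.0003)), (np.float64(0.0141), np.float64(0.0011)), (np.float64(0.014), np.float64(0.0025)), (np.float64(0.0136), np.float64(0.0039)), (np.float64(0.0132), np.float64(0.0053)), (np.float64(0.0126), np.float64(0.0065)), (np.float64(0.0119), np.float64(0.0078)), (np.float64(0.011), np.float64(0.0089)), (np.float64(0.0101), np.float64(0.01)), (np.float64(0.0091), np.float64(0.0109)), (np.float64(0.0079), np.float64(0.0118)), (np.float64(0.0067), np.float64(0.0125)), (np.float64(0.0054), np.float64(0.0131)), (np.float64(0.0041), np.float64(0.0136)), (np.float64(0.0027), np.float64(0.0139)), (np.float64(0.0013), np.float64(0.0141)), (np.float64(0.0001), np.float64(0.0059))]
```

Request:
arm_command(
  series=[
    {"linear": [0,0,0.03],"turn": 0},
    {"linear": [0,0,0.03],"turn": 0},
    {"linear": [0,0,0.0215],"turn": 0},
    {"linear": [0,0,0],"turn": 0},
    {"linear": [0,0,0],"turn": 0},
  ],
)

```text
t: 22.75
ee_pos: [636.2, -174.2, 113.4]
orientation: [-0.097, 3.139, -0.001]
ft_force: [-0.2, -0.4, 0.1]
width: 32.9
grasp_force: 0.0
```

Request:
arm_command(
  series=[
    {"linear": [0,0,0],"turn": 0},
    {"linear": [0,0,0],"turn": 0},
    {"linear": [0,0,0],"turn": 0},
    {"linear": [0,0,0],"turn": 0},
    {"linear": [0,0,0],"turn": 0},
  ],
  jaw=-1,
)

```text
t: 23.25
ee_pos: [635.4, -174.4, 112.1]
orientation: [-0.096, 3.14, -0.0]
ft_force: [0.5, 0.2, -0.4]
width: 0.6
grasp_force: 0.0
```

Request:
arm_command(
  series=[
    {"linear": [0,0.0056,-0.0115],"turn": 0},
    {"linear": [0,0.0074,-0.0121],"turn": 0},
    {"linear": [0,0.0086,-0.0113],"turn": 0},
    {"linear": [0,0.0097,-0.0104],"turn": 0},
    {"linear": [0,0,0],"turn": 0},
  ],
)

```text
t: 23.75
ee_pos: [634.5, -141.8, 159.5]
orientation: [-0.098, 3.137, -0.001]
ft_force: [0.2, 0.3, -0.8]
width: 0.6
grasp_force: 0.0
```

Run:
```python
from h import *
s=shot("side","2");g=cv2.cvtColor(s["frame"],cv2.COLOR_BGR2GRAY)
o=ctrl.get_obs()["ee_pos"];print(proj(s,o),proj(s,o-[0,0,19]))
for u in(299,302,305,308,311,317): print(u,"rows130+",g[130:180,u].tolist())
d=shot("wrist","11");g=cv2.cvtColor(d["frame"],cv2.COLOR_BGR2GRAY)
for v in range(120,250,12):
    xs=np.where(g[v,150:330]<30)[0]+150;print(v,xs.tolist())
```

```text
[309.54332898 146.32292493] [309.55592009 151.17388667]
299 rows130+ [24, 24, 25, 15, 71, 220, 209, 210, 207, 204, 206, 206, 207, 208, 208, 207, 210, 211, 209, 208, 182, 17, 10, 16, 36, 30, 61, 56, 54, 94, 138, 137, 64, 93, 93, 101, 150, 80, 14, 27, 23, 14, 15, 15, 16, 15, 18, 17, 18, 12]
302 rows130+ [23, 18, 26, 21, 38, 223, 210, 208, 208, 208, 207, 207, 209, 209, 208, 208, 207, 207, 207, 211, 221, 42, 7, 12, 81, 220, 211, 208, 207, 211, 209, 208, 217, 104, 110, 113, 103, 75, 7, 20, 28, 25, 16, 12, 16, 13, 27, 20, 15, 14]
305 rows130+ [27, 23, 27, 22, 27, 112, 140, 134, 138, 135, 135, 138, 137, 137, 137, 188, 218, 214, 212, 215, 220, 89, 4, 4, 41, 222, 208, 204, 208, 208, 209, 211, 214, 101, 113, 113, 111, 96, 23, 11, 5, 25, 35, 31, 32, 35, 29, 31, 36, 33]
308 rows130+ [18, 27, 25, 27, 30, 26, 23, 23, 23, 23, 22, 26, 26, 23, 22, 91, 224, 214, 212, 211, 214, 164, 0, 2, 20, 187, 213, 211, 209, 209, 209, 211, 212, 217, 190, 110, 115, 78, 36, 3, 11, 5, 20, 33, 32, 30, 29, 27, 38, 33]
311 rows130+ [19, 29, 32, 20, 20, 15, 24, 19, 18, 19, 16, 22, 17, 10, 12, 45, 220, 212, 212, 210, 214, 
[... 489 characters left out ...]
[178, 225, 226, 227, 228, 229, 230, 231, 236, 237, 238]
156 [237, 238, 320]
168 [298, 299, 300, 301, 302, 303, 304, 305, 306, 307, 308, 309, 310, 312]
180 [273, 274, 275, 276, 277, 278, 279, 280, 281, 282, 283, 284, 285, 286, 287]
192 [273, 274, 275, 276, 277, 278, 279, 280, 281, 282, 283, 284, 285, 286, 287, 288]
204 [274, 275, 276, 277, 278, 279, 280, 281, 282, 283, 284, 285, 286, 287, 288]
216 [275, 276, 277, 278, 279, 280, 281, 282, 283, 284, 285, 286, 287, 288]
228 [276, 277, 278, 279, 280, 281, 282, 283, 284, 285, 286, 287, 288, 289]
240 [277, 278, 279, 280, 281, 282, 283, 284, 285, 286, 287, 288, 289, 308, 309, 310, 311, 312, 313, 314, 315, 316, 317, 318, 319, 321, 322, 325, 328, 329]
```

Run:
```python
from h import *
rows=[("wrist9",(216.4,239.3),1),("wrist10",(322,202.3),1),("wrist10",(322,185.2),1),("wrist11",(281,204),1),("wrist11",(282,216),1),("top0",(384,168),0),("side0",(311,153.2),0),("side2",(311,153.4),0)]
L=[]
for n,p,f in rows:
    o,q=ray(load(n),*p,f);o=RN.T@(o-N);q=RN.T@q;q=q[1:]/np.linalg.norm(q[1:]);nn=np.array([q[1],-q[0]]);L.append((n,nn,nn@o[1:]))
def sol(I):
    return np.linalg.lstsq(np.array([L[i][1] for i in I]),np.array([L[i][2] for i in I]),rcond=None)[0]
for I in([0,1,2,3,4],[1,2,3,4],[0,5],[5,6],[0,6],[0,1],range(8)):
    p=sol(list(I));print(list(I),p.round(1),np.hypot(p[0],p[1]-55).round(1),np.arctan2(p[1]-55,-p[0]).round(3),[round(float(L[i][1]@p-L[i][2]),1) for i in range(8)])
```

```text
[0, 1, 2, 3, 4] [-129.3  110.6] 140.8 0.406 [0.0, 0.0, 0.0, -0.2, 0.2, -1.2, -1.5, -0.8]
[1, 2, 3, 4] [-129.3  110.8] 140.8 0.407 [0.1, -0.0, 0.0, -0.2, 0.2, -1.2, -1.3, -0.6]
[0, 5] [-131.5  105.1] 140.7 0.364 [0.0, 2.1, 2.1, 1.1, 1.5, 0.0, -4.9, -4.2]
[5, 6] [-130.4  111.7] 142.2 0.41 [1.4, 1.0, 1.1, 1.0, 1.3, 0.0, -0.0, 0.7]
[0, 6] [-128.4  113. ] 140.9 0.424 [0.0, -0.9, -0.9, -0.8, -0.5, -1.8, 0.0, 0.7]
[0, 1] [-129.3  110.6] 140.8 0.406 [-0.0, -0.0, 0.0, -0.2, 0.1, -1.2, -1.5, -0.8]
[0, 1, 2, 3, 4, 5, 6, 7] [-129.4  111.9] 141.3 0.414 [0.5, 0.1, 0.1, 0.0, 0.4, -1.0, -0.4, 0.3]
```

Run:
```python
from h import *
d=load("wrist11");s=load("side2");ob=ctrl.get_obs();o=ob["ee_pos"];Rt=R.from_rotvec(ob["orientation"]).as_matrix()
print(o)
for z in(19,0,-10): print(z,[proj(d,o+Rt@np.array([x,y,z]),1).round(0) for x,y in((10,-14),(10,14),(-10,0))],proj(s,o+Rt@np.array([0,0,z])).round(1))
a=d["frame"][150:300,220:420];b=s["frame"][100:190,260:380]
a=cv2.resize(a,(400,300));b=cv2.resize(b,(400,300))
cv2.imwrite("pics/p13.png",np.hstack([a,b]))
```

```text
[ 633.58483337 -142.62837972  157.67656693]
19 [array([301., 220.]), array([343., 221.]), array([322., 248.])] [309.7 151.3]
0 [array([299., 232.]), array([345., 232.]), array([322., 261.])] [309.7 146.5]
-10 [array([297., 239.]), array([346., 239.]), array([322., 269.])] [309.7 143.9]
```

View pics/p13.png

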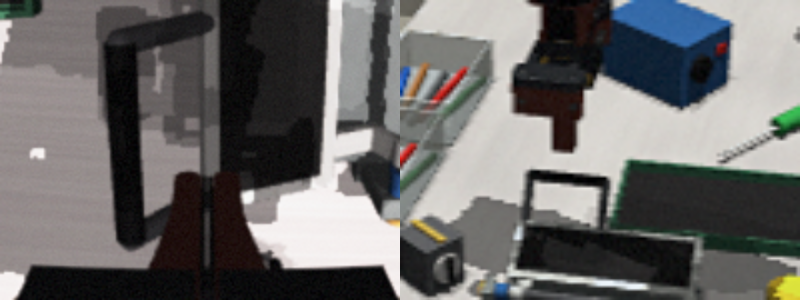

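Request:
arm_command(
  series=[
    {"linear": [0,0,-0.02],"turn": 0},
    {"linear": [0,-0.0307,0],"turn": 0},
    {"linear": [0,0,0],"turn": 0},
    {"linear": [0,0,0],"turn": 0},
    {"linear": [0,0,0.03],"turn": 0},
    {"linear": [0,0,0.03],"turn": 0},
    {"linear": [0,0,0.0285],"turn": 0},
    {"linear": [0,0,0],"turn": 0},
    {"linear": [0,0,0],"turn": 0},
  ],
  jaw=-0.25,
)

```text
t: 24.75
ee_pos: [634.8, -173.1, 88.2]
orientation: [0.097, -3.138, -0.001]
ft_force: [0.1, -0.5, 0.1]
width: 32.8
grasp_force: 0.0
```

Request:
arm_command(
  series=[
    {"linear": [0,0,0],"turn": 0},
    {"linear": [0,0,0],"turn": 0},
    {"linear": [0,0,0],"turn": 0},
    {"linear": [0,0,0],"turn": 0},
    {"linear": [0,0,0],"turn": 0},
  ],
  jaw=-1,
)

```text
t: 25.25
ee_pos: [636.0, -173.5, 89.5]
orientation: [-0.096, 3.138, 0.0]
ft_force: [1.0, 3.4, 3.7]
width: 11.2
grasp_force: 30.0
```

Request:
arm_command(
  series=[
    {"linear": [0,0.0056,-0.0115],"turn": 0},
    {"linear": [0,0.0074,-0.0121],"turn": 0},
    {"linear": [0,0.0086,-0.0113],"turn": 0},
    {"linear": [0,0.0097,-0.0104],"turn": 0},
    {"linear": [0,0,0],"turn": 0},
  ],
)

```text
t: 25.75
ee_pos: [633.9, -143.3, 135.7]
orientation: [-0.098, 3.138, -0.004]
ft_force: [-1.3, -3.9, 8.3]
width: 11.5
grasp_force: 30.0
```

Request:
arm_command(
  series=[
    {"linear": [0,0.0107,-0.0094],"turn": 0},
    {"linear": [0,0.0115,-0.0083],"turn": 0},
    {"linear": [0,0.0123,-0.0071],"turn": 0},
    {"linear": [0,0.013,-0.0058],"turn": 0},
    {"linear": [0,0.0135,-0.0045],"turn": 0},
    {"linear": [0,0.0138,-0.0031],"turn": 0},
    {"linear": [0,0.0141,-0.0017],"turn": 0},
    {"linear": [0,0.0142,-0.0003],"turn": 0},
  ],
)

```text
t: 26.55
ee_pos: [627.9, -41.6, 176.2]
orientation: [-0.096, 3.138, -0.005]
ft_force: [-2.0, -6.9, 5.6]
width: 11.3
grasp_force: 30.0
```

Request:
arm_command(
  series=[
    {"linear": [0,0.0141,0.0011],"turn": 0},
    {"linear": [0,0.014,0.0025],"turn": 0},
    {"linear": [0,0.0136,0.0039],"turn": 0},
    {"linear": [0,0.0132,0.0053],"turn": 0},
    {"linear": [0,0.0126,0.0065],"turn": 0},
    {"linear": [0,0.0119,0.0078],"turn": 0},
    {"linear": [0,0.011,0.0089],"turn": 0},
    {"linear": [0,0.0101,0.01],"turn": 0},
  ],
)

```text
t: 27.35
ee_pos: [621.4, 60.2, 128.5]
orientation: [-0.097, 3.139, -0.002]
ft_force: [0.6, -3.6, 4.8]
width: 11.1
grasp_force: 30.0
```

Request:
arm_command(
  series=[
    {"linear": [0,0.0091,0.0109],"turn": 0},
    {"linear": [0,0.0079,0.0118],"turn": 0},
    {"linear": [0,0.0067,0.0125],"turn": 0},
    {"linear": [0,0.0054,0.0131],"turn": 0},
    {"linear": [0,0.0041,0.0136],"turn": 0},
    {"linear": [0,0.0027,0.0139],"turn": 0},
    {"linear": [0,0.0013,0.0141],"turn": 0},
    {"linear": [0,0.0001,0.004],"turn": 0},
    {"linear": [0,0,0],"turn": 0},
    {"linear": [0,0,0],"turn": 0},
  ],
)

```text
t: 28.35
ee_pos: [618.9, 98.1, 34.1]
orientation: [-0.096, 3.14, 0.0]
ft_force: [2.5, 4.0, -4.8]
width: 11.3
grasp_force: 30.0
```

Request:
arm_command(
  series=[
    {"linear": [0,0,0.002],"turn": 0},
    {"linear": [0,0,0.001],"turn": 0},
    {"linear": [0,0,0],"turn": 0},
  ],
)

```text
t: 28.65
ee_pos: [619.0, 98.2, 31.9]
orientation: [-0.096, 3.139, 0.0]
ft_force: [1.0, 4.2, 5.6]
width: 11.5
grasp_force: 30.0
```

Request:
arm_command(
  series=[
    {"linear": [0,0,0],"turn": 0},
    {"linear": [0,0,0],"turn": 0},
    {"linear": [0,0,0],"turn": 0},
    {"linear": [0,0,0],"turn": 0},
  ],
  jaw=-0.3,
)

```text
t: 29.05
ee_pos: [618.1, 97.6, 30.8]
orientation: [0.096, -3.139, 0.0]
ft_force: [1.1, 0.2, -0.5]
width: 30.4
grasp_force: 0.0
```

Request:
arm_command(
  series=[
    {"linear": [0,0,-0.03],"turn": 0},
    {"linear": [0,0,-0.05],"turn": 0},
    {"linear": [0,0,-0.05],"turn": 0},
    {"linear": [0,0,0],"turn": 0},
    {"linear": [0,0,0],"turn": 0},
    {"linear": [0,0,0],"turn": 0},
  ],
)

```text
t: 29.65
ee_pos: [617.5, 97.7, 159.8]
orientation: [0.096, -3.138, 0.001]
ft_force: [0.5, 0.2, -1.2]
width: 30.8
grasp_force: 0.0
```

Run:
```python
from h import *
o=ctrl.get_obs();print(o["t"],o["ee_pos"],o["orientation"],o["width"])
d=shot("wrist","12");s=shot("side","3");t=shot("top","3")
for n,c in(("w",d),("s",s)):
    m=cv2.inRange(cv2.cvtColor(c["frame"],cv2.COLOR_BGR2HSV),(0,150,60),(4,255,255))
    k,l,st,ce=cv2.connectedComponentsWithStats(m);print(n,[(st[i].tolist(),ce[i].round(1).tolist()) for i in range(1,k) if st[i,4]>60])
H=lambda x,y,z:N+RN@np.array([x,y,z])
for r in[(-50,142,55)]: print("pred red",proj(d,H(*r),1),proj(s,H(*r)))
g=cv2.cvtColor(d["frame"],cv2.COLOR_BGR2GRAY)
for x in(25,35,75):
    p=proj(d,H(x,142,55),1);u,v=p.round().astype(int);print(x,p.round(1),u-20,g[v,u-20:u+20].tolist())
gs=cv2.cvtColor(s["frame"],cv2.COLOR_BGR2GRAY)
for x in(30,50,70):
    p=proj(s,H(x,142,55));u,v=p.round().astype(int);print("side",x,p.round(1),v-12,gs[v-12:v+12,u].tolist())
```

```text
29.65 [617.49512689  97.71928624 159.82875429] [ 9.59528753e-02 -3.13775772e+00  5.12286953e-04] 30.790903711593355
w [([315, 45, 15, 91, 1163], [322.4, 90.1]), ([628, 189, 12, 22, 140], [635.7, 199.0])]
s [([313, 217, 28, 6, 100], [326.3, 219.6]), ([258, 301, 11, 13, 108], [263.4, 307.3])]
pred red [322.50550304  90.55794176] [326.99617952 219.89716192]
25 [322.6 173.8] 303 [231, 234, 231, 222, 201, 186, 93, 70, 72, 75, 77, 75, 69, 61, 38, 7, 12, 18, 15, 18, 25, 28, 24, 25, 17, 19, 46, 109, 197, 207, 200, 204, 204, 205, 206, 203, 204, 205, 203, 208]
35 [322.6 184.4] 303 [233, 232, 234, 233, 226, 203, 202, 121, 74, 72, 74, 73, 75, 61, 35, 11, 16, 17, 15, 24, 27, 30, 28, 30, 19, 22, 30, 101, 207, 218, 217, 214, 204, 201, 207, 205, 206, 205, 203, 201]
75 [322.7 225. ] 303 [147, 151, 147, 153, 148, 150, 149, 149, 151, 145, 147, 151, 149, 123, 84, 43, 4, 8, 17, 7, 14, 15, 13, 9, 6, 0, 18, 65, 152, 152, 150, 145, 149, 148, 152, 151, 148, 147, 149, 147]
side 30 [301.  216.7] 205 [77, 85, 84, 82, 83, 82, 86, 71, 31, 20, 35, 22, 9, 30, 45, 43, 44, 61, 174, 207, 182, 172, 52, 55]
side 50 [294.6 215.9] 204 [68, 70, 70, 71, 57, 26, 21, 36, 41, 25, 25, 29, 14, 18, 51, 45, 68, 84, 80, 217, 210, 211, 135, 51]
side 70 [288.2 215.1] 203 [81, 95, 83, 86, 88, 85, 85, 96, 33, 28, 11, 15, 10, 12, 48, 43, 48, 63, 75, 89, 84, 96, 54, 56]
```

Request:
arm_command(
  series=[
    {"linear": [0.0327,0,0],"turn": 0},
    {"linear": [0.0327,0,0],"turn": 0},
    {"linear": [0.0327,-0.0002,0],"turn": 0},
    {"linear": [0,0,0],"turn": 0},
    {"linear": [0,0,0.04],"turn": 0},
    {"linear": [0,0,0.04],"turn": 0},
    {"linear": [0,0,0.03],"turn": 0},
    {"linear": [0,0,0.017],"turn": 0},
    {"linear": [0,0,0],"turn": 0},
    {"linear": [0,0,0],"turn": 0},
  ],
)

```text
t: 30.8
ee_pos: [521.1, 91.8, 33.8]
orientation: [0.096, -3.139, 0.0]
ft_force: [0.8, 0.7, 1.0]
width: 30.7
grasp_force: 0.0
```

Request:
arm_command(
  series=[
    {"linear": [0,0,0],"turn": 0},
    {"linear": [0,0,0],"turn": 0},
    {"linear": [0,0,0],"turn": 0},
    {"linear": [0,0,0],"turn": 0},
    {"linear": [0,0,0],"turn": 0},
  ],
  jaw=-1,
)

```text
t: 31.3
ee_pos: [521.5, 91.5, 35.1]
orientation: [-0.097, 3.138, -0.001]
ft_force: [0.6, -4.9, 5.6]
width: 11.1
grasp_force: 30.0
```

Request:
arm_command(
  series=[
    {"linear": [0,-0.0007,-0.0142],"turn": 0},
    {"linear": [0,-0.0021,-0.014],"turn": 0},
    {"linear": [0,0,0],"turn": 0},
  ],
)

```text
t: 31.6
ee_pos: [521.6, 88.8, 63.4]
orientation: [-0.096, 3.138, 0.0]
ft_force: [1.9, -3.0, -2.5]
width: 11.4
grasp_force: 30.0
```

Request:
arm_command(
  series=[
    {"linear": [0,-0.0035,-0.0138],"turn": 0},
    {"linear": [0,-0.0049,-0.0133],"turn": 0},
    {"linear": [0,-0.0062,-0.0128],"turn": 0},
    {"linear": [0,-0.0074,-0.0121],"turn": 0},
    {"linear": [0,-0.0086,-0.0113],"turn": 0},
    {"linear": [0,-0.0097,-0.0104],"turn": 0},
  ],
)

```text
t: 32.2
ee_pos: [524.2, 52.4, 137.0]
orientation: [-0.093, 3.138, 0.01]
ft_force: [0.3, 20.9, 4.9]
width: 11.2
grasp_force: 30.0
```

Run:
```python
from h import *
o=ctrl.get_obs();print(o["t"],o["ee_pos"],o["width"],o["ft_force"])
d=shot("wrist","13");m=cv2.inRange(cv2.cvtColor(d["frame"],cv2.COLOR_BGR2HSV),(0,150,60),(4,255,255))
k,l,st,ce=cv2.connectedComponentsWithStats(m);print([(st[i].tolist(),ce[i].round(1).tolist()) for i in range(1,k) if st[i,4]>60])
for th in(0,.7,.8,.9): print(th,proj(d,N+RN@np.array([-70,142*np.cos(th),55+142*np.sin(th)]),1))
s=shot("side","4");m=cv2.inRange(cv2.cvtColor(s["frame"],cv2.COLOR_BGR2HSV),(0,150,60),(4,255,255))
k,l,st,ce=cv2.connectedComponentsWithStats(m);print([(st[i].tolist(),ce[i].round(1).tolist()) for i in range(1,k) if st[i,4]>20])
for th in(0,.7,.8,.9): print(th,proj(s,N+RN@np.array([-50,142*np.cos(th),55+142*np.sin(th)])))
```

```text
32.2 [524.16108243  52.40287455 136.98958432] 11.187206811468315 [ 0.33227904 20.9037543   4.91415425]
[([54, 19, 7, 28, 74], [57.2, 32.1]), ([312, 188, 23, 125, 2191], [323.4, 248.4])]
0 [368.55841915 180.2031783 ]
0.7 [333.02733858 219.28352394]
0.8 [315.29259114 226.44157018]
0.9 [293.54637787 233.59334127]
[([270, 120, 10, 10, 26], [274.8, 125.1]), ([252, 143, 13, 13, 38], [257.9, 149.6]), ([316, 183, 9, 4, 30], [319.6, 184.5]), ([332, 185, 11, 4, 35], [337.3, 186.4]), ([258, 301, 11, 13, 106], [263.3, 307.2])]
0 [326.99617952 219.89716192]
0.7 [329.51867385 189.13231031]
0.8 [330.11791777 184.37753004]
0.9 [330.75658095 179.72022765]
```

Request:
arm_command(
  series=[
    {"linear": [0,-0.0107,-0.0086],"turn": 0},
    {"linear": [0,-0.0115,-0.0076],"turn": 0},
    {"linear": [0,-0.0123,-0.0067],"turn": 0},
    {"linear": [0,-0.013,-0.0056],"turn": 0},
  ],
)

```text
t: 32.7
ee_pos: [527.6, 7.1, 168.7]
orientation: [-0.093, 3.136, 0.015]
ft_force: [-10.0, 24.7, 34.6]
width: 11.0
grasp_force: 30.0
```

Request:
arm_command(
  series=[
    {"linear": [0,-0.0135,-0.0045],"turn": 0},
    {"linear": [0,-0.0139,-0.0031],"turn": 0},
    {"linear": [0,-0.0141,-0.0017],"turn": 0},
    {"linear": [0,-0.0142,-0.0003],"turn": 0},
  ],
)

```text
t: 33.1
ee_pos: [531.8, -52.7, 178.4]
orientation: [-0.096, 3.134, 0.004]
ft_force: [-4.9, 6.4, 25.3]
width: 10.9
grasp_force: 30.0
```

Request:
arm_command(
  series=[
    {"linear": [0,-0.0142,-0.0004],"turn": 0},
    {"linear": [0,-0.014,0.002],"turn": 0},
    {"linear": [0,-0.0136,0.0035],"turn": 0},
    {"linear": [0,-0.0132,0.0049],"turn": 0},
  ],
)

```text
t: 33.5
ee_pos: [534.8, -108.3, 165.3]
orientation: [-0.095, 3.136, 0.003]
ft_force: [4.2, 5.3, 4.2]
width: 11.1
grasp_force: 30.0
```

Request:
arm_command(
  series=[
    {"linear": [0,-0.0126,0.0062],"turn": 0},
    {"linear": [0,-0.0119,0.0076],"turn": 0},
    {"linear": [0,-0.011,0.0088],"turn": 0},
    {"linear": [0,-0.0101,0.0098],"turn": 0},
  ],
)

```text
t: 33.9
ee_pos: [537.1, -154.4, 132.1]
orientation: [-0.095, 3.137, 0.001]
ft_force: [3.4, 5.2, 4.0]
width: 11.5
grasp_force: 30.0
```

Request:
arm_command(
  series=[
    {"linear": [0,-0.0091,0.0109],"turn": 0},
    {"linear": [0,-0.0079,0.0118],"turn": 0},
    {"linear": [0,-0.0067,0.0125],"turn": 0},
    {"linear": [0,-0.0054,0.0131],"turn": 0},
    {"linear": [0,-0.0041,0.0136],"turn": 0},
    {"linear": [0,0,0],"turn": 0},
  ],
)

```text
t: 34.5
ee_pos: [538.1, -188.5, 67.7]
orientation: [-0.096, 3.14, -0.001]
ft_force: [5.8, 0.5, -2.9]
width: 10.9
grasp_force: 30.0
```

Request:
arm_command(
  series=[
    {"linear": [0,-0.0027,0.0139],"turn": 0},
    {"linear": [0,-0.0013,0.0141],"turn": 0},
    {"linear": [0,-0.0001,0.0055],"turn": 0},
    {"linear": [0,0,0.002],"turn": 0},
    {"linear": [0,0,0],"turn": 0},
    {"linear": [0,0,0],"turn": 0},
  ],
)

```text
t: 35.1
ee_pos: [538.2, -192.2, 34.5]
orientation: [-0.097, 3.14, -0.001]
ft_force: [0.1, 2.5, 14.0]
width: 11.1
grasp_force: 30.0
```

Run:
```python
from h import *
o=ctrl.get_obs();print(o["t"],o["ee_pos"],o["orientation"],o["width"],o["ft_force"])
s=shot("side","5");m=cv2.inRange(cv2.cvtColor(s["frame"],cv2.COLOR_BGR2HSV),(0,150,60),(4,255,255))
k,l,st,ce=cv2.connectedComponentsWithStats(m);print([(st[i].tolist(),ce[i].round(1).tolist()) for i in range(1,k) if st[i,4]>15])
for th in(2.8,3.0,np.pi): print(th,[proj(s,N+RN@np.array([x,142*np.cos(th),55+142*np.sin(th)])).round(1) for x in(-90,-50,-10)])
g=cv2.cvtColor(s["frame"],cv2.COLOR_BGR2GRAY)
for x in(30,70):
    for th in(0,.2):
        p=proj(s,N+RN@np.array([x,-142*np.cos(th),55+142*np.sin(th)]));u,v=p.round().astype(int);print("cov",x,th,p.round(1),v-10,g[v-10:v+10,u].tolist())
```

```text
35.1 [ 538.2086513  -192.2036342    34.48413122] [-9.65735068e-02  3.13985243e+00 -7.42248600e-04] 11.139879321676641 [ 0.09634515  2.52719579 13.9985239 ]
[([270, 120, 10, 10, 26], [274.8, 125.1]), ([252, 143, 13, 13, 37], [258.1, 149.5]), ([258, 301, 11, 13, 110], [263.5, 307.3])]
2.8 [array([351.4, 159.1]), array([339.9, 157.9]), array([328.5, 156.7])]
3.0 [array([351.1, 164.7]), array([339.8, 163.5]), array([328.6, 162.3])]
3.141592653589793 [array([350.9, 169.2]), array([339.6, 168. ]), array([328.5, 166.8])]
cov 30 0 [317.5 165.6] 156 [210, 211, 213, 154, 106, 112, 114, 118, 27, 21, 84, 99, 93, 95, 97, 95, 95, 95, 95, 97]
cov 30 0.2 [317.4 159.4] 149 [210, 212, 211, 210, 209, 207, 209, 210, 211, 213, 154, 106, 112, 114, 118, 27, 21, 84, 99, 93]
cov 70 0 [306.5 164.4] 154 [205, 206, 203, 206, 206, 208, 207, 210, 218, 59, 34, 77, 99, 95, 92, 93, 95, 94, 95, 94]
cov 70 0.2 [306.3 158.2] 148 [208, 208, 209, 206, 204, 207, 205, 206, 203, 206, 206, 208, 207, 210, 218, 59, 34, 77, 99, 95]
```

Request:
arm_command(
  series=[
    {"linear": [0,0.0002,-0.009],"turn": 0},
    {"linear": [0,0.0005,-0.0071],"turn": 0},
    {"linear": [0,0.0009,-0.007],"turn": 0},
    {"linear": [0,0.0012,-0.007],"turn": 0},
    {"linear": [0,0.0016,-0.0069],"turn": 0},
    {"linear": [0,0.0019,-0.0068],"turn": 0},
    {"linear": [0,0.0023,-0.0067],"turn": 0},
    {"linear": [0,0.0026,-0.0066],"turn": 0},
    {"linear": [0,0.0029,-0.0065],"turn": 0},
    {"linear": [0,0.0032,-0.0063],"turn": 0},
  ],
)

```text
t: 36.15
ee_pos: [537.0, -175.9, 103.2]
orientation: [0.097, -3.14, 0.003]
ft_force: [3.2, -5.4, -1.3]
width: 11.3
grasp_force: 30.0
```

Run:
```python
from h import *
o=ctrl.get_obs();print(o["t"],o["ee_pos"],o["width"],o["ft_force"])
s=shot("side","6");d=shot("wrist","14")
cv2.imwrite("s6.png",s["frame"]);g=cv2.cvtColor(s["frame"],cv2.COLOR_BGR2GRAY)
m=cv2.inRange(cv2.cvtColor(s["frame"],cv2.COLOR_BGR2HSV),(95,120,60),(125,255,255))
k,l,st,ce=cv2.connectedComponentsWithStats(m);print([(st[i].tolist(),ce[i].round(1).tolist()) for i in range(1,k) if st[i,4]>15])
for x in(0,60): print(x,"expect blue face ctr",proj(s,N+RN@np.array([x,-66,74.5])).round(1))
```

```text
36.15 [ 536.95844035 -175.91335741  103.23538894] 11.275457525855293 [ 3.1563856  -5.43683727 -1.33526283]
[([322, 101, 9, 7, 41], [326.7, 104.1]), ([352, 105, 7, 10, 40], [355.1, 108.6]), ([352, 118, 6, 10, 24], [354.8, 122.4]), ([259, 120, 4, 9, 21], [260.4, 123.8]), ([241, 142, 5, 13, 29], [243.0, 147.8]), ([288, 158, 63, 32, 1092], [320.1, 170.2])]
0 expect blue face ctr [322.3 174. ]
60 expect blue face ctr [304.9 172.1]
```

Continue back: θ 2.64 → 0.

Request:
arm_command(
  series=[
    {"linear": [0,0.0074,-0.0121],"turn": 0},
    {"linear": [0,0.0086,-0.0113],"turn": 0},
    {"linear": [0,0.0097,-0.0104],"turn": 0},
    {"linear": [0,0.0107,-0.0094],"turn": 0},
    {"linear": [0,0.0115,-0.0083],"turn": 0},
    {"linear": [0,0.0123,-0.0071],"turn": 0},
    {"linear": [0,0.013,-0.0058],"turn": 0},
  ],
)

```text
t: 36.95
ee_pos: [532.5, -104.1, 169.7]
orientation: [-0.097, 3.14, -0.007]
ft_force: [-1.4, -8.2, 10.3]
width: 11.3
grasp_force: 30.0
```

Request:
arm_command(
  series=[
    {"linear": [0,0.0135,-0.0045],"turn": 0},
    {"linear": [0,0.0139,-0.0031],"turn": 0},
    {"linear": [0,0.0141,-0.0017],"turn": 0},
    {"linear": [0,0.0142,-0.0003],"turn": 0},
    {"linear": [0,0.0142,0.0011],"turn": 0},
    {"linear": [0,0.014,0.0025],"turn": 0},
  ],
)

```text
t: 37.55
ee_pos: [526.5, -17.7, 173.7]
orientation: [0.096, -3.138, 0.001]
ft_force: [-0.1, -3.3, 0.0]
width: 11.0
grasp_force: 30.0
```

Request:
arm_command(
  series=[
    {"linear": [0,0.0136,0.0039],"turn": 0},
    {"linear": [0,0.0132,0.0053],"turn": 0},
    {"linear": [0,0.0126,0.0065],"turn": 0},
    {"linear": [0,0.0119,0.0078],"turn": 0},
    {"linear": [0,0.011,0.0089],"turn": 0},
    {"linear": [0,0.0101,0.01],"turn": 0},
  ],
)

```text
t: 38.15
ee_pos: [522.5, 55.4, 131.3]
orientation: [0.097, -3.139, 0.0]
ft_force: [-1.7, -2.6, -1.1]
width: 11.1
grasp_force: 30.0
```

Run:
```python
from h import *
o=ctrl.get_obs();p=o["ee_pos"];print(o["t"],p,o["width"],o["ft_force"],RN.T@(p-N))
```

```text
38.15 [522.49665177  55.39470409 131.29207569] 11.140733334142505 [-1.69152666 -2.623308   -1.09029014] [-48.94629589 105.73057968 131.29207569]
```

Request:
arm_command(
  series=[
    {"linear": [0,0.0091,0.0109],"turn": 0},
    {"linear": [0,0.0079,0.0118],"turn": 0},
    {"linear": [0,0.0067,0.0125],"turn": 0},
    {"linear": [0,0.0054,0.0131],"turn": 0},
    {"linear": [0,0.0038,0.0136],"turn": 0},
    {"linear": [0,0.0024,0.0139],"turn": 0},
    {"linear": [0,0.001,0.0141],"turn": 0},
    {"linear": [0,0,0.006],"turn": 0},
    {"linear": [0,0,0],"turn": 0},
    {"linear": [0,0,0],"turn": 0},
  ],
)

```text
t: 39.15
ee_pos: [521.2, 91.3, 36.0]
orientation: [-0.095, 3.139, 0.002]
ft_force: [-0.0, 5.9, -3.0]
width: 11.2
grasp_force: 30.0
```

Request:
arm_command(
  series=[
    {"linear": [0,0,0.002],"turn": 0},
    {"linear": [0,0,0],"turn": 0},
    {"linear": [0,0,0],"turn": 0},
  ],
)

```text
t: 39.45
ee_pos: [521.3, 91.3, 35.4]
orientation: [-0.095, 3.139, 0.002]
ft_force: [-4.4, 4.8, 13.5]
width: 10.8
grasp_force: 30.0
```

Request:
arm_command(
  series=[
    {"linear": [0,0,0],"turn": 0},
    {"linear": [0,0,0],"turn": 0},
    {"linear": [0,0,0],"turn": 0},
    {"linear": [0,0,-0.03],"turn": 0},
    {"linear": [0,0,-0.04],"turn": 0},
    {"linear": [0,0,-0.05],"turn": 0},
    {"linear": [0,0,-0.05],"turn": 0},
    {"linear": [0,0,-0.03],"turn": 0},
  ],
  jaw=-0.3,
)

```text
t: 40.25
ee_pos: [522.1, 90.7, 238.1]
orientation: [-0.095, 3.136, 0.001]
ft_force: [0.2, -0.1, 0.3]
width: 30.9
grasp_force: 0.0
```

Request:
arm_command(
  series=[
    {"linear": [-0.0212,-0.0416,0],"turn": 0},
    {"linear": [-0.0212,-0.0416,0],"turn": 0},
    {"linear": [-0.0212,-0.0416,0],"turn": 0},
    {"linear": [-0.0212,-0.0416,0],"turn": 0},
    {"linear": [-0.0212,-0.0416,0],"turn": 0},
    {"linear": [0,0,0],"turn": 0},
    {"linear": [0,0,0],"turn": 0},
    {"linear": [0,0,0],"turn": 0},
  ],
  jaw=0.4,
)

```text
t: 41.05
ee_pos: [638.5, -109.7, 233.9]
orientation: [0.096, -3.139, -0.001]
ft_force: [-0.6, 0.2, -0.3]
width: 61.5
grasp_force: 0.0
```

Run:
```python
from h import *
o=ctrl.get_obs();print(o["t"],o["ee_pos"],o["orientation"],o["width"])
d=shot("wrist","15");t=shot("top","5");s=shot("side","7")
hs=cv2.cvtColor(d["frame"],cv2.COLOR_BGR2HSV)
m=cv2.inRange(hs,(95,120,40),(125,255,255))
k,l,st,ce=cv2.connectedComponentsWithStats(m);
for i in range(1,k):
    if st[i,4]>150: print("blue",st[i].tolist(),ce[i].round(1),pl(d,*ce[i],74.5,1),(RN.T@(pl(d,*ce[i],74.5,1)-N)).round(1))
for x in(0,60): print(proj(d,N+RN@np.array([x,-66,74.5]),1))
m=cv2.inRange(hs,(0,150,60),(4,255,255));k,l,st,ce=cv2.connectedComponentsWithStats(m)
print("red",[(st[i].tolist(),pl(d,*ce[i],55,1)) for i in range(1,k) if st[i,4]>150])
# green tray rim in top
m=cv2.inRange(cv2.cvtColor(t["frame"],cv2.COLOR_BGR2HSV),(60,100,25),(90,255,255));m[:,:390]=0;m[:,455:]=0;m[:,:][:170]=0;m[255:]=0
p=np.argwhere(m)[:,::-1].astype(np.float32);r=cv2.minAreaRect(p);print(len(p),r,[pl(t,*q,18) for q in cv2.boxPoints(r)])
cv2.imwrite("pics/p14.png",np.hstack([cv2.resize(d["frame"][80:300,120:400],(445,350)),cv2.resize(t["frame"][130:270,320:460],(350,350))]))
```

```text
41.05 [ 638.48180135 -109.70582223  233.85791778] [ 9.63603606e-02 -3.13882588e+00 -8.72869348e-04] 61.465167453640206
blue [373, 54, 40, 164, 1555] [399.2 129.7] [572.4 -31.1  74.5] [-4.5 16.3 74.5]
blue [450, 72, 7, 28, 160] [452.6  86.2] [516.5  26.7  74.5] [-56.7  77.5  74.5]
blue [0, 109, 66, 102, 2823] [ 17.6 152.2] [ 605.7 -605.1   74.5] [  -6.8 -558.7   74.5]
blue [303, 109, 44, 48, 2091] [324.7 132.4] [ 581.8 -111.2   74.5] [ -0.1 -64.2  74.5]
blue [448, 119, 8, 31, 155] [450.9 133.9] [570.5  30.3  74.5] [-2.6 77.7 74.5]
blue [304, 163, 43, 45, 1833] [325.4 185.3] [ 639.7 -106.8   74.5] [ 58.  -63.4  74.5]
[322.9281474  132.45488085]
[322.98648127 187.00583382]
red [([488, 66, 10, 64, 486], array([518. ,  92.1,  55. ]))]
134 ((429.17510986328125, 213.9517822265625), (68.18342590332031, 35.26728820800781), 85.91438293457031) [array([ 609.1, -270.8,   18. ]), array([ 617.8, -387.2,   18. ]), array([ 394.6, -392.4,   18. ]), array([ 386.4, -279. ,   18. ])]
```

```bash
cat >> h.py <<'E'
def tray(d,z=18):
    m=cv2.inRange(cv2.cvtColor(d["frame"],cv2.COLOR_BGR2HSV),(60,90,25),(90,255,255))
    P=np.array([pl(d,u,v,z,1)[:2] for v,u in np.argwhere(m)]).astype(np.float32)
    P=P[(P[:,0]>330)&(P[:,0]<700)&(P[:,1]<-190)&(P[:,1]>-480)]
    H,xe,ye=np.histogram2d(P[:,0],P[:,1],bins=[np.arange(330,701,10),np.arange(-480,-189,10)])
    return P,cv2.minAreaRect(P)
E
python3 - <<'E'
from h import *
d=load("wrist15");P,r=tray(d);print(len(P),r,cv2.boxPoints(r).round(0).tolist())
g=cv2.inRange(cv2.cvtColor(d["frame"],cv2.COLOR_BGR2HSV),(60,90,25),(90,255,255))
k,l,st,ce=cv2.connectedComponentsWithStats(g);print([(st[i].tolist(),pl(d,*ce[i],10,1)) for i in range(1,k) if st[i,4]>40])
E
```

```text
2074 ((500.32745361328125, -312.9135437011719), (223.98947143554688, 148.20968627929688), 4.3673295974731445) [[383.0, -248.0], [394.0, -395.0], [618.0, -378.0], [606.0, -230.0]]
[([131, 0, 100, 151, 2057], array([ 527.2, -310.9,   10. ])), ([45, 24, 37, 33, 549], array([ 426.2, -552.4,   10. ]))]
```

Request:
arm_command(
  series=[
    {"linear": [-0.0014,0.0028,0.04],"turn": 0},
    {"linear": [0,0,0.05],"turn": 0},
    {"linear": [0,0,0.04],"turn": 0},
    {"linear": [0,0,0.03],"turn": 0},
    {"linear": [0,0,0.02],"turn": 0},
    {"linear": [0,0,0],"turn": 0},
    {"linear": [0,0,0],"turn": 0},
  ],
)

```text
t: 41.9
ee_pos: [640.7, -107.0, 54.9]
orientation: [-0.098, 3.14, -0.0]
ft_force: [-0.7, -0.2, 0.2]
width: 61.6
grasp_force: 0.0
```

Request:
arm_command(
  series=[
    {"linear": [0,0,0],"turn": 0},
    {"linear": [0,0,0],"turn": 0},
    {"linear": [0,0,0],"turn": 0},
    {"linear": [0,0,0],"turn": 0},
    {"linear": [0,0,0],"turn": 0},
    {"linear": [0,0,0],"turn": 0},
  ],
  jaw=-1,
)

```text
t: 42.5
ee_pos: [641.6, -107.6, 55.9]
orientation: [-0.096, 3.138, -0.0]
ft_force: [-0.4, 1.9, 6.3]
width: 46.0
grasp_force: 30.0
```

Request:
arm_command(
  series=[
    {"linear": [0,0,-0.02],"turn": 0},
    {"linear": [0,0,-0.04],"turn": 0},
    {"linear": [0,0,-0.04],"turn": 0},
    {"linear": [0,0,-0.03],"turn": 0},
    {"linear": [0,0,0],"turn": 0},
    {"linear": [0,0,0],"turn": 0},
  ],
)

```text
t: 43.1
ee_pos: [640.2, -107.6, 184.3]
orientation: [-0.096, 3.14, -0.0]
ft_force: [-1.1, -0.1, -2.6]
width: 45.7
grasp_force: 30.0
```

Request:
arm_command(
  series=[
    {"linear": [0.0195,-0.0391,0],"turn": 0},
    {"linear": [0.0195,-0.0391,0],"turn": 0},
    {"linear": [0.0195,-0.0391,0],"turn": 0},
    {"linear": [0.0195,-0.0391,0],"turn": 0},
    {"linear": [0.0195,-0.0391,0],"turn": -0.014},
    {"linear": [0,0,0],"turn": 0},
    {"linear": [0,0,0],"turn": 0},
    {"linear": [0,0,0],"turn": 0},
  ],
)

```text
t: 43.9
ee_pos: [554.7, -307.5, 182.8]
orientation: [0.118, -3.137, -0.003]
ft_force: [-0.3, -0.5, -2.3]
width: 45.8
grasp_force: 30.0
```

Run:
```python
from h import *
o=ctrl.get_obs();print(o["t"],o["ee_pos"],o["orientation"],o["width"])
d=shot("wrist","16");P,r=tray(d);print(len(P),r,cv2.boxPoints(r).round(0).tolist())
```

```text
43.9 [ 554.65784542 -307.51653005  182.76159089] [ 1.18429640e-01 -3.13718405e+00 -2.69408172e-03] 45.81291290519233
2892 ((500.4739990234375, -315.18121337890625), (223.39512634277344, 143.544677734375), 4.3678107261657715) [[384.0, -252.0], [395.0, -395.0], [617.0, -378.0], [606.0, -235.0]]
```

Request:
arm_command(
  series=[
    {"linear": [0,-0.002,0.04],"turn": 0},
    {"linear": [0,0,0.04],"turn": 0},
    {"linear": [0,0,0.04],"turn": 0},
    {"linear": [0,0,0.02],"turn": 0},
    {"linear": [0,0,0.01],"turn": 0},
    {"linear": [0,0,0.004],"turn": 0},
    {"linear": [0,0,0],"turn": 0},
    {"linear": [0,0,0],"turn": 0},
  ],
)

```text
t: 44.75
ee_pos: [556.4, -311.0, 31.7]
orientation: [-0.119, 3.137, -0.002]
ft_force: [0.5, 0.8, -1.6]
width: 45.8
grasp_force: 30.0
```

Request:
arm_command(
  series=[
    {"linear": [0,0,0.002],"turn": 0},
    {"linear": [0,0,0.002],"turn": 0},
    {"linear": [0,0,0],"turn": 0},
    {"linear": [0,0,0],"turn": 0},
  ],
)

```text
t: 45.15
ee_pos: [555.3, -310.8, 26.5]
orientation: [-0.118, 3.139, -0.0]
ft_force: [0.0, 0.5, -2.1]
width: 45.7
grasp_force: 30.0
```

Request:
arm_command(
  series=[
    {"linear": [0,0,0],"turn": 0},
    {"linear": [0,0,0],"turn": 0},
    {"linear": [0,0,0],"turn": 0},
    {"linear": [0,0,0],"turn": 0},
    {"linear": [0,0,-0.03],"turn": 0},
    {"linear": [0,0,-0.04],"turn": 0},
    {"linear": [0,0,-0.05],"turn": 0},
    {"linear": [0,0,-0.05],"turn": 0},
    {"linear": [0,0,-0.02],"turn": 0},
  ],
  jaw=0.4,
)

```text
t: 46.05
ee_pos: [557.4, -311.9, 222.1]
orientation: [-0.118, 3.133, -0.006]
ft_force: [0.1, 0.1, -0.4]
width: 61.4
grasp_force: 0.0
```

Request:
arm_command(
  series=[
    {"linear": [-0.0083,0.0394,0],"turn": 0},
    {"linear": [-0.0083,0.0394,0],"turn": 0},
    {"linear": [-0.0083,0.0394,0],"turn": 0},
    {"linear": [-0.0083,0.0394,0],"turn": 0},
    {"linear": [-0.0083,0.0394,0],"turn": 0.014},
    {"linear": [0,0,0],"turn": 0},
    {"linear": [0,0,0],"turn": 0},
    {"linear": [0,0,0],"turn": 0},
  ],
)

```text
t: 46.85
ee_pos: [581.9, -111.9, 216.4]
orientation: [-0.096, 3.14, -0.001]
ft_force: [0.3, 0.2, -0.2]
width: 61.5
grasp_force: 0.0
```

Run:
```python
from h import *
o=ctrl.get_obs();print(o["t"],o["ee_pos"],o["orientation"],o["width"])
d=shot("wrist","17");P,r=tray(d);print(len(P),r)
m=cv2.inRange(cv2.cvtColor(d["frame"],cv2.COLOR_BGR2HSV),(95,120,40),(125,255,255))
k,l,st,ce=cv2.connectedComponentsWithStats(m)
for i in range(1,k):
    if st[i,4]>300: print("blue",st[i].tolist(),ce[i].round(1),pl(d,*ce[i],74.5,1),pl(d,*ce[i],45,1))
```

```text
46.85 [ 581.86138575 -111.90608212  216.44745049] [-9.57122299e-02  3.14004282e+00 -5.58362619e-04] 61.54198722974498
2771 ((507.110595703125, -302.5164489746094), (223.18142700195312, 148.34829711914062), 4.3611555099487305)
blue [377, 99, 84, 153, 1479] [405.6 153.6] [539.3 -28.2  74.5] [543.2 -19.9  45. ]
blue [151, 135, 39, 44, 1454] [170.3 156.9] [ 555.3 -282.9   74.5] [ 560.7 -298.6   45. ]
blue [0, 141, 63, 105, 2748] [ 17.4 186.5] [ 601.6 -597.6   74.5] [ 611.4 -643.    45. ]
blue [302, 164, 45, 48, 2093] [323.7 187.7] [ 581.6 -111.    74.5] [ 589.5 -110.5   45. ]
```

Request:
arm_command(
  series=[
    {"linear": [0.0003,0.0009,0.04],"turn": 0},
    {"linear": [0,0,0.05],"turn": 0},
    {"linear": [0,0,0.04],"turn": 0},
    {"linear": [0,0,0.02],"turn": 0},
    {"linear": [0,0,0.011],"turn": 0},
    {"linear": [0,0,0],"turn": 0},
    {"linear": [0,0,0],"turn": 0},
  ],
)

```text
t: 47.6
ee_pos: [582.3, -111.0, 56.3]
orientation: [-0.095, 3.139, -0.001]
ft_force: [-0.5, 0.1, 0.4]
width: 61.2
grasp_force: 0.0
```

Request:
arm_command(
  series=[
    {"linear": [0,0,0],"turn": 0},
    {"linear": [0,0,0],"turn": 0},
    {"linear": [0,0,0],"turn": 0},
    {"linear": [0,0,0],"turn": 0},
    {"linear": [0,0,0],"turn": 0},
    {"linear": [0,0,0],"turn": 0},
  ],
  jaw=-1,
)

```text
t: 48.2
ee_pos: [582.4, -110.5, 56.6]
orientation: [-0.096, 3.138, -0.001]
ft_force: [-1.8, -0.6, 7.2]
width: 45.7
grasp_force: 30.0
```

Request:
arm_command(
  series=[
    {"linear": [0,0,-0.02],"turn": 0},
    {"linear": [0,0,-0.04],"turn": 0},
    {"linear": [0,0,-0.04],"turn": 0},
    {"linear": [0,0,-0.03],"turn": 0},
    {"linear": [0,0,0],"turn": 0},
    {"linear": [0,0,0],"turn": 0},
  ],
)

```text
t: 48.8
ee_pos: [581.4, -110.1, 185.5]
orientation: [-0.096, 3.139, -0.0]
ft_force: [-1.0, 0.1, -1.9]
width: 45.7
grasp_force: 30.0
```

Request:
arm_command(
  series=[
    {"linear": [0.0262,-0.0377,0],"turn": 0},
    {"linear": [0.0262,-0.0377,0],"turn": 0},
    {"linear": [0.0262,-0.0377,0],"turn": 0},
    {"linear": [0.0262,-0.0377,0],"turn": 0},
    {"linear": [0.0262,-0.0377,0],"turn": -0.014},
    {"linear": [0,0,0],"turn": 0},
    {"linear": [0,0,0],"turn": 0},
    {"linear": [0,0,0],"turn": 0},
  ],
)

```text
t: 49.6
ee_pos: [462.0, -305.3, 184.1]
orientation: [0.118, -3.138, -0.003]
ft_force: [0.8, -0.1, -1.8]
width: 45.5
grasp_force: 30.0
```

Run:
```python
from h import *
o=ctrl.get_obs();print(o["t"],o["ee_pos"],o["orientation"],o["width"])
d=shot("wrist","18");P,r=tray(d);print(len(P),r,cv2.boxPoints(r).round(0).tolist())
m=cv2.inRange(cv2.cvtColor(d["frame"],cv2.COLOR_BGR2HSV),(95,120,40),(125,255,255))
k,l,st,ce=cv2.connectedComponentsWithStats(m)
for i in range(1,k):
    if st[i,4]>300: print("blue",st[i].tolist(),ce[i].round(1),pl(d,*ce[i],45,1))
```

```text
49.6 [ 462.03072215 -305.27788801  184.05246564] [ 1.18375976e-01 -3.13759769e+00 -2.69140739e-03] 45.54339463359967
1772 ((506.85687255859375, -304.8919372558594), (223.6917724609375, 143.34991455078125), 4.289154052734375) [[390.0, -242.0], [401.0, -385.0], [624.0, -368.0], [613.0, -225.0]]
blue [57, 217, 92, 82, 3138] [ 90.6 257.3] [ 583.4 -627.1   45. ]
blue [280, 217, 87, 82, 6763] [323.1 256.8] [ 540.6 -298.8   45. ]
blue [513, 223, 25, 76, 468] [525.6 255.3] [530.4 -29.2  45. ]
```

Request:
arm_command(
  series=[
    {"linear": [0,-0.001,0.04],"turn": 0},
    {"linear": [0,0,0.04],"turn": 0},
    {"linear": [0,0,0.04],"turn": 0},
    {"linear": [0,0,0.02],"turn": 0},
    {"linear": [0,0,0.01],"turn": 0},
    {"linear": [0,0,0.004],"turn": 0},
    {"linear": [0,0,0.002],"turn": 0},
    {"linear": [0,0,0],"turn": 0},
    {"linear": [0,0,0],"turn": 0},
  ],
)

```text
t: 50.55
ee_pos: [463.2, -307.8, 30.5]
orientation: [-0.118, 3.138, -0.002]
ft_force: [-0.7, -0.6, -2.1]
width: 45.9
grasp_force: 30.0
```

Request:
arm_command(
  series=[
    {"linear": [0,0,0.002],"turn": 0},
    {"linear": [0,0,0],"turn": 0},
    {"linear": [0,0,0],"turn": 0},
  ],
)

```text
t: 50.85
ee_pos: [462.4, -307.5, 27.6]
orientation: [-0.118, 3.139, -0.0]
ft_force: [0.7, 0.4, -0.9]
width: 45.5
grasp_force: 30.0
```

Request:
arm_command(
  series=[
    {"linear": [0,0,0],"turn": 0},
    {"linear": [0,0,0],"turn": 0},
    {"linear": [0,0,0],"turn": 0},
    {"linear": [0,0,0],"turn": 0},
    {"linear": [0,0,-0.03],"turn": 0},
    {"linear": [0,0,-0.04],"turn": 0},
    {"linear": [0,0,-0.05],"turn": 0},
    {"linear": [0,0,-0.05],"turn": 0},
    {"linear": [0,0,-0.05],"turn": 0},
    {"linear": [0.03,0,-0.02],"turn": 0},
  ],
  jaw=0.4,
)

```text
t: 51.85
ee_pos: [436.2, -311.2, 272.9]
orientation: [-0.121, 3.131, -0.009]
ft_force: [-0.1, -0.6, 0.5]
width: 61.4
grasp_force: 0.0
```

Request:
arm_command(
  series=[
    {"linear": [0,0,0],"turn": 0},
    {"linear": [0,0,0],"turn": 0},
    {"linear": [0,0,0],"turn": 0},
  ],
)

```text
t: 52.15
ee_pos: [432.3, -309.3, 266.1]
orientation: [0.118, -3.138, -0.002]
ft_force: [-0.4, -0.3, -0.4]
width: 61.3
grasp_force: 0.0
```

Run:
```python
from h import *
o=ctrl.get_obs();print(o["t"],o["ee_pos"],o["width"])
d=shot("wrist","19");P,r=tray(d);print(r)
m=cv2.inRange(cv2.cvtColor(d["frame"],cv2.COLOR_BGR2HSV),(95,120,40),(125,255,255))
k,l,st,ce=cv2.connectedComponentsWithStats(m)
for i in range(1,k):
    if st[i,4]>300: print("blue",st[i].tolist(),ce[i].round(1),pl(d,*ce[i],45,1))
s=shot("side","9")
cv2.imwrite("pics/final.png",np.hstack([cv2.resize(d["frame"],(480,300)),cv2.resize(s["frame"][130:290,240:400],(300,300))]))
```

```text
52.15 [ 432.34081148 -309.26098982  266.13953764] 61.31081551880054
((506.4037170410156, -305.1109924316406), (224.21328735351562, 142.54959106445312), 4.194971561431885)
blue [305, 175, 36, 38, 1359] [322.5 193.6] [ 461.  -307.3   45. ]
blue [487, 216, 48, 62, 500] [501.3 239.1] [512.8 -21.7  45. ]
blue [96, 218, 80, 80, 2792] [131.5 255.5] [ 588.5 -613.9   45. ]
blue [305, 244, 35, 33, 1107] [322.4 260.1] [ 559.3 -300.1   45. ]
```

View pics/final.png

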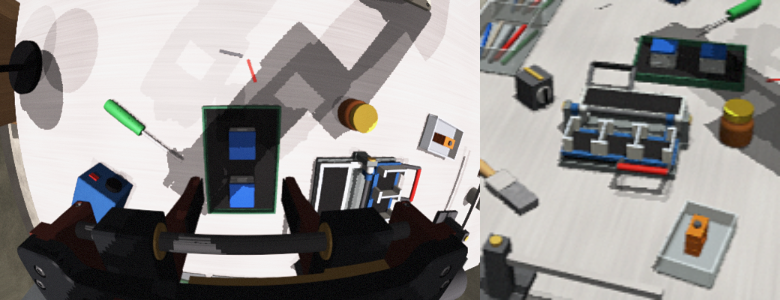

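The last picture shows both inserts blue-up in the tray (about (242,142) and (242,192)). The collar is in the bin (698,235), and cradle and cover both lie open and flat.

```bash
python3 -c "
from workcell import ctrl
print(ctrl.close_job())"
```

```text
the job is handed in; nothing more can be done
None
```

I handed the job in at about 52 s: collar in the bin, both inserts that were present turned over and lying blue face up in the green tray, cradle and cover left open and flat; no verdict was returned.

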